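Gauge the depth of an inclined spindle bore

ROBOT

A 6-joint arm with a two-finger parallel gripper is mounted at the origin on the work surface. World frame = base frame: x ahead of the robot, y to its left, z up, the work surface at z = 0. Lengths are in m, angles in rad, forces in N, time in s.
With the tool pointing down it reaches from about 0.3 to 1 m from the base axis. Payload 5.1 kg.
Tool frame: the origin (TCP) lies between the finger pads; the fingertips stand 19 mm ahead of it and the grasp point (between the pads) is the TCP (arm.tip_reach is the y of the fingertips in the tool frame, in m); y points along the fingers, x is the direction in which the jaws open and shut, and the axes are right-handed (so a half turn about y gives the same grasp; the last joint's range is limited). The gripper opens to 95 mm and grips with 3 to 60 N. Pads are 20 mm wide; open, the fingers measure 119 mm over their backs; the gripper's body (75 mm by 180 mm) begins 59 mm behind the grasp point.
Start: joints at [-1.226, 0.124, 1.65, -0, 1.367, -0.083], TCP at [0.27, -0.591, 0.234] pointing down, gripper open.
Joint ranges: [-2.61, 2.61], [-1.02, 2.33], [0.03, 2.71], [-1.35, 4.49], [0.32, 2.68], [-2.91, 2.91]. Speed limits (rad/s): [2.57, 2.57, 3.14, 3.14, 3.14, 3.14].

INTERFACE

Orientations are given as a 3x3 rotation matrix whose columns are the frame's x, y, z axes.
In Python, from bench import arm gives the robot as it stands.
- The arm moves only by the tool play_rows, never from a script. Its argument "motion" is a list of rows, each an object of numbers: "tx", "ty", "tz": the shift along the tool's x, y, z in mm; "twist": the turn about the tool's y in degrees; "jaw": the closure, from 0 (fully open) to 1 (shut). A call has exactly 5 rows; each row shifts and turns the commanded pose from where the row before left it, along the tool's axes as they then stand; what a row does not reach is not made up. A row lasts 1/10 s, in which the tool goes at most 50 mm and 8.59 degrees, less where a joint would pass 70% of its speed; a pose out of reach is approached as far as the arm can. A call is refused whole if a number of a shift passes 50 or a number of a turn 8.59, either way. A call with a gripper value outside its range is refused whole. The fingers move at their own pace and stop on an object; the grip force is fixed at half the most. Time passes only in rows, so rows that do not move let the fingers close, or fill a call up. It gives the time, the measured TCP pose, the force and the opening at its end, in the units of the state.
- arm.sense(): the state, without advancing time (a new reading comes with each control period).
- arm.camera(name): name is "side" or "top" or "wrist"; returns a dict with "frame" (400x640x3 uint8, blue, green, red), "intrinsics" (3x3 intrinsics, pixels), "k1" (the pictures are not rectified: a ray, as slopes to the right and down, at radius r is drawn at 1 + k1 r^2 times it, then the intrinsics apply), "R" (3x3) and "t" (3): a world point X has camera coordinates R X + t; the wrist camera has in their place "tool_from_camera" (4x4, takes a point from camera to tool coordinates, whose origin is the TCP and whose axes are the tool frame's). Camera axes: x right, y down, z forward; pixel columns grow to the right and rows downward; lengths in m; the calibration is good to about 2 mm. A picture is of the moment at which its call begins: read the wrist's pose just before it. There is no depth.
- arm.close_job(): hands the job in, once; it reports no verdict.
The state is a dict: "clock": time; "joint_positions": joint angles; "qvel": joint speeds; "effort": joint torques, N m; "tcp_pos": TCP position; "tool_rot": TCP orientation; "wrist_force": force on the tool from outside, world axes, zero at the start; "moment": the same for the moment, N m; "gripper_width": finger opening in m.
Only numpy, scipy, OpenCV 4.12 (cv2) and the standard library are available. Lean on these libraries where they do the work, as an engineer would, in place of code of your own. Each camera call takes 0.05 s, during which the arm holds its last target. There are 200 camera calls.

TASK

Take the depth rod from its stand and slide it down the inclined bore of the green spindle head until its foot bottoms, without letting it drop. Then, to record how much of the rod is left showing, draw the red telltale pin out along its own axis until its top face is level with the top of the rod, measured along the bore's slope. Leave the rod in the bore, let go of everything and do not disturb the other things on the bench.

Things in the scene. Friction and masses are not known exactly. Their poses are not given: they have to be found in the camera images.
- rod_grip (a point): Centre of the knurled brass grip of the depth rod. The rod is 140 mm long, about 0.15 kg: a steel shaft 12 mm in diameter and 105 mm long with black rings every 10 mm and a slightly chamfered foot, then the brass grip, 22 mm in diameter and 35 mm long, at the top. The point's z axis runs up the rod; the rod's foot is 122.5 mm below this point and its top 17.5 mm above it. It starts upright in the stand.
- rod_foot (a point): Centre of the flat end face of the rod's foot; z axis up the rod.
- rod_top (a point): Centre of the flat top face of the rod's brass grip; z axis up the rod.
- depth_rod: The depth rod as a whole; origin at the centre of its foot, z axis up the rod. Let go part-way down the bore it may either stick by friction or fall, so it must be held and pushed home.
- rod_stand: Dark wooden block, 70 x 70 x 45 mm, fixed to the bench, origin under its centre. A vertical hole 40 mm deep and 13.5 mm wide in the middle of its top holds the rod.
- spindle_head: Green block (70 x 165 mm face, 100 mm long) on a dark steel foot 170 x 200 x 12 mm with low cheeks at both ends, fixed to the bench; origin under the centre of the foot, z up. The block leans 30 degrees from vertical: its top face looks up and towards the head's -x (the robot's side). In that face, along the head's y, are the bore (at y = +47.5 mm) and the telltale pin (at y = -47.5 mm), 95 mm apart, with parallel axes.
- bore_mouth (a point): Centre of the bore's mouth, in the plane of the block's sloping top face, about 119 mm above the bench. Its z axis points out of the bore along the bore's axis, 30 degrees from vertical; its y axis is the head's y. The bore is 14 mm in diameter (1 mm of room all round the rod) with a 4 mm countersink at its mouth and a thin brass ring round it (27 mm across).
- bore_floor: The hard, immovable floor that closes the bore; origin at the centre of the floor's face, z axis out along the bore. It lies 40 to 75 mm below the mouth, differing from start to start, so the bottomed rod shows 65 to 100 mm. It can hardly be seen from outside.
- telltale_top (a point): Centre of the top face of the telltale pin's red head. The head is a cylinder 22 mm in diameter and 30 mm long on a 10 mm steel stem; z axis out along the pin's axis, parallel to the bore. With the pin pushed fully in, this face stands 45 mm above the block's sloping face, and the underside of the head 15 mm above it.
- telltale (a joint): How far the telltale pin is drawn out, in m: 0 fully in, at most 0.070. It starts 0 to 0.012 out, slides with about 4 N of friction and stays where it is left.
- bowl: Bystander: copper-coloured grinding bowl, 124 mm across, 45 mm high; origin under its centre.
- lens_blank: Bystander: amber glass lens blank, 66 mm across, 22 mm thick; origin under its centre.
- lens_holder: Bystander: rosewood lens holder, 60 mm across, 72 mm high; origin under its centre.
- gauge_block: Bystander: dark steel gauge block, 35 x 75 x 25 mm; origin under its centre.
- pitch_jar: Bystander: squat jar with a white lid and a green body, 60 mm across, 75 mm high; origin under its centre.
- spanner: Bystander: spanner lying on the bench.
Things that resemble listed ones, but are neither listed nor needed, are in the scene too. What is shaped like the depth_rod but blue or white is not meant.

How it is judged:
On the way, in this order (a step that is already met when the one before it is completed fails the run):
1. the rod stands in the bore with its foot on the bore's floor (z of rod_foot in the frame of bore_floor between -0.004 and 0.003 m and x of rod_foot in the frame of bore_floor between -0.004 and 0.004 m and y of rod_foot in the frame of bore_floor between -0.004 and 0.004 m and angle between the z axis of rod_top and the z axis of bore_floor, either way round below 0.12 rad), for 0.2 s.
2. the telltale's top is level with the bottomed rod's top (all of step 1 and z of rod_top in the frame of telltale_top between -0.003 and 0.003 m), for 0.2 s.
At the end, for the whole second after the job is handed in: The rod is in the bore and at rest with its foot on the bore's floor (within 3 mm), and the telltale's top face is level with the rod's top to within 3 mm along the bore's axis and at rest; both are let go (all of step 2 and linear speed of depth_rod below 0.01 m/s and velocity of joint telltale between -0.005 and 0.005 m/s); the robot touches nothing.
It fails at once if a bystander is moved by more than 30 mm (distance of any of bowl, lens_blank, lens_holder, gauge_block, pitch_jar, spanner from where it was at the start of the episode above 0.03 m).
It fails at once if the rod is let fall down the bore (faster than 0.35 m/s inside it) (linear speed of depth_rod above 0.35 m/s and z of rod_foot in the frame of bore_mouth between -0.09 and -0.008 m and x of rod_foot in the frame of bore_mouth between -0.005 and 0.005 m and y of rod_foot in the frame of bore_mouth between -0.005 and 0.005 m).
It also fails if it takes over 58 s, if anything falls off the work surface, if the arm or the gripper's body presses on something with over 40 N, if the wrist force passes 120 N, or if a joint passes its speed limit or range.

## Working session

There is one attempt and no reset: what is moved stays moved. The work goes in short steps, Python scripts to look and compute and a tool call to move; the robot and the scene stay as the last step left them, time stands still between calls to the robot, and variables do not carry over. Pictures are saved under pics/ and viewed, about 8 in all and at most 12, crops included, and the job is handed in when it is done.

Besides the shell and the picture viewer there is one more tool, called after "Request:" as a command line: name --argument value ..., lists and objects as JSON in quotes. play_rows: Moves the arm, as the interface text tells. Its arguments: {"type":"object","properties":{"motion":{"type":"array"}},"required":["motion"]}

```bash
ls; mkdir -p pics
python3 - <<'E'
from bench import arm
import cv2,json
import numpy as np
np.set_printoptions(precision=4,suppress=True)
s=arm.sense();print(s['clock'],s['tcp_pos'],s['tool_rot'],s['gripper_width'],s['wrist_force'])
for n in("side","top"):
    c=arm.camera(n);cv2.imwrite(f"pics/{n}0.png",c["frame"]);print(n,c["intrinsics"],c["k1"],c["R"],c["t"])
E
```

```text
pics
0.0 [ 0.2694 -0.5909  0.2324] [[ 0.4149 -0.0007  0.9099]
 [-0.9099  0.0019  0.4149]
 [-0.002  -1.      0.0002]] 0.09514642937883105 [0.0151 0.2775 1.1772]
side [[425.6089   0.     316.4375]
 [  0.     425.6089 199.5241]
 [  0.       0.       1.    ]] -0.07440886989866839 [[ 0.9924 -0.1231  0.0068]
 [-0.0753 -0.6491 -0.757 ]
 [ 0.0975  0.7507 -0.6534]] [-0.531   0.1305  1.0797]
top [[405.506    0.     322.1667]
 [  0.     405.506  201.5855]
 [  0.       0.       1.    ]] -0.05164682512638392 [[ 0.002  -1.     -0.0003]
 [-0.9934 -0.0019 -0.1151]
 [ 0.1151  0.0006 -0.9934]] [0.0293 0.5587 1.2711]
```

View pics/side0.png

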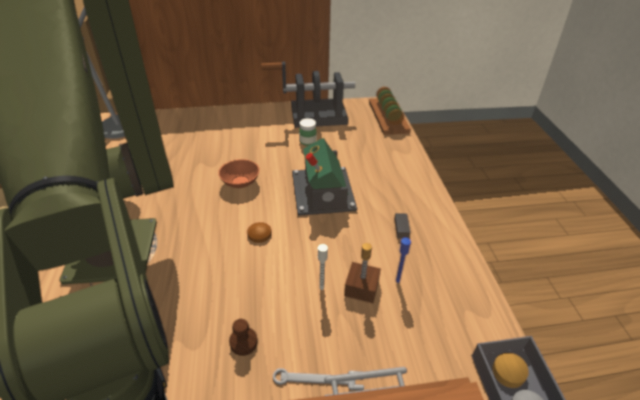

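View pics/top0.png

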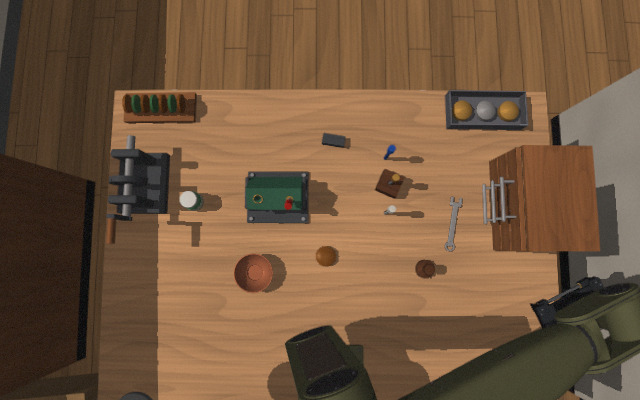

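The side view shows the head at about (323,180), with the stand at (363,280) holding the brass-gripped rod. A white lookalike is at (322,265) and a blue one at (402,260). In the top view, the stand is at (391,183), the bore at (258,199) and the red pin at (289,203). Next I'll enlarge those areas.

Run:
```python
import cv2,numpy as np
t=cv2.imread('pics/top0.png');s=cv2.imread('pics/side0.png')
def crop(im,x,y,w,h,f):
    c=cv2.resize(im[y:y+h,x:x+w],None,fx=f,fy=f,interpolation=cv2.INTER_CUBIC)
    for i in range(0,w,10): cv2.putText(c,str(x+i),(i*f,8),0,.3,(255,255,255),1);cv2.line(c,(i*f,8),(i*f,13),(255,255,255),1)
    for i in range(0,h,10): cv2.putText(c,str(y+i),(0,i*f+4),0,.3,(255,255,255),1)
    return c
a=np.hstack([crop(t,240,165,80,60,5),crop(t,365,160,80,60,5)])
b=np.hstack([crop(s,285,135,80,60,5),crop(s,325,235,80,60,5)])
cv2.imwrite('pics/c1.png',np.vstack([a,b]))
```

```text
(no output)
```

View pics/c1.png

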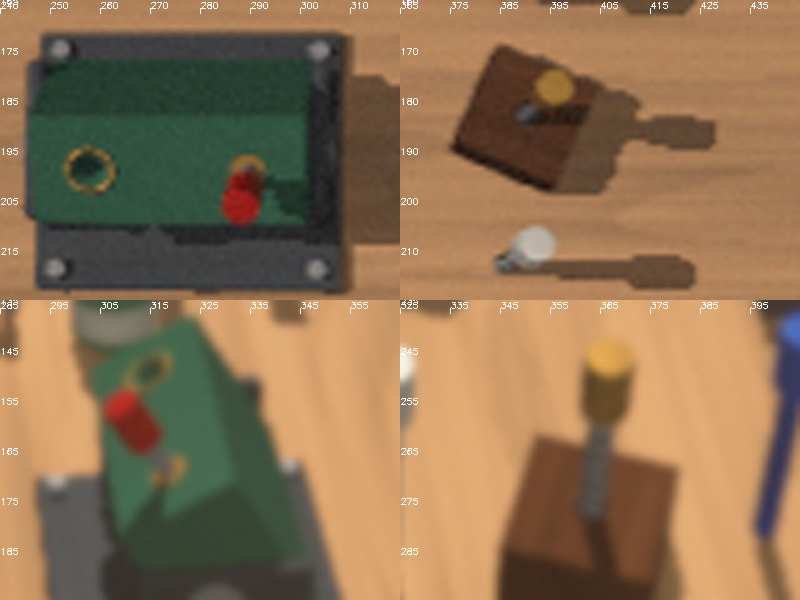

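```bash
cat > h.py <<'E'
import numpy as np, cv2
from scipy.optimize import least_squares
np.set_printoptions(precision=4,suppress=True)
K={'side':(np.array([[425.6089,0,316.4375],[0,425.6089,199.5241],[0,0,1]]),-0.07440887,np.array([[0.9924,-0.1231,0.0068],[-0.0753,-0.6491,-0.757],[0.0975,0.7507,-0.6534]]),np.array([-0.531,0.1305,1.0797])),
'top':(np.array([[405.506,0,322.1667],[0,405.506,201.5855],[0,0,1]]),-0.0516468,np.array([[0.002,-1,-0.0003],[-0.9934,-0.0019,-0.1151],[0.1151,0.0006,-0.9934]]),np.array([0.0293,0.5587,1.2711]))}
def proj(X,K,k1,R,t):
    p=R@np.asarray(X)+t;p=p[:2]/p[2];p=p*(1+k1*(p@p));return K[:2,:2]@p+K[:2,2]
def tri(obs):  # obs: list of (camtuple,uv)
    f=lambda X:np.concatenate([proj(X,*c)-uv for c,uv in obs])
    r=least_squares(f,[.6,0,.1]);return r.x,r.fun
def axis(yaw): return np.array([-.5*np.cos(yaw),-.5*np.sin(yaw),np.cos(np.pi/6)])
def head(p): # mouth xyz, yaw, d -> mouth, pin ring, pin top
    m=p[:3];r=m-.095*np.array([-np.sin(p[3]),np.cos(p[3]),0]);return m,r,r+axis(p[3])*(.045+p[4])
def fithead(obs,z=.119):
    f=lambda p:np.concatenate([w*(proj(head(p)[i],*c)-uv) for c,i,uv,w in obs]+[[(p[2]-z)/.001,]])
    r=least_squares(f,[.6,.15,.12,0,.006],x_scale=[.01]*5);return r.x,r.fun
E
python3 - <<'E'
from h import *
S,T=K['side'],K['top']
print('rodtop',tri([(S,(366.6,245.6)),(T,(395.6,176.8))]))
print('mouth',tri([(S,(314.4,148.6)),(T,(257.4,198.6))]))
print('ttop',tri([(S,(309.2,155.8)),(T,(287.8,206.))]))
print('head',fithead([(S,0,(314.4,148.6),1),(T,0,(257.4,198.6),1),(S,1,(318.4,168.6),1),(T,2,(287.8,206),1),(S,2,(309.2,155.8),1)]))
# stand edges top: hole location
for z in(.045,):print('hole',least_squares(lambda q:proj([q[0],q[1],z],*T)-np.array([390.6,182]),[.6,0]).x)
# stand corners at z=.045 (top crop px)
for px in [(502-400,46),(640-400,92),(552-400,190),(452-400,150)]:
    uv=np.array([365+px[0]/5-.4,160+px[1]/5-.4]);print(least_squares(lambda q:proj([q[0],q[1],.045],*T)-uv,[.6,0]).x)
E
```

```text
rodtop (array([ 0.6193, -0.1874,  0.1417]), array([ 0.2632, -0.0416, -0.036 ,  0.3692]))
mouth (array([0.5568, 0.2252, 0.118 ]), array([ 0.1771, -0.0237, -0.0087,  0.1862]))
ttop (array([0.5307, 0.1297, 0.161 ]), array([-0.0211,  0.0027,  0.0009, -0.0233]))
head (array([ 0.5567,  0.2241,  0.1188, -0.0142,  0.004 ]), array([ 0.1799, -0.0653,  0.3066,  0.193 , -0.1155, -0.4748,  0.0677,
       -0.0609,  0.0161, -0.0527, -0.1523]))
hole [ 0.6208 -0.1888]
[ 0.6637 -0.1716]
[ 0.634 -0.26 ]
[ 0.5704 -0.202 ]
[ 0.596  -0.1384]
```

```bash
cat >> h.py <<'E'
import json
def plan(wps,jaw,start=None):
    """wps: list of (x,y,z[m],yaw[deg],rows); prints rows in calls of 5"""
    from bench import arm
    s=arm.sense();R=np.array(s['tool_rot']);p=np.array(s['tcp_pos'])*1e3;a=np.degrees(np.arctan2(R[1,0],R[0,0]))
    if start is not None: p=np.array(start[:3])*1e3;a=start[3]
    out=[]
    for x,y,z,yaw,n in wps:
        q=np.array([x,y,z])*1e3
        for i in range(n):
            k=n-i;d=(q-p)/k;tw=round(-((yaw-a+180)%360-180)/k,1)
            c,sn=np.cos(np.radians(a)),np.sin(np.radians(a))
            M=np.array([[c,sn,0],[0,0,-1],[-sn,c,0]]);t=np.round(M@d,1)
            out.append(dict(tx=t[0],ty=t[1],tz=t[2],twist=tw,jaw=jaw));p=p+M.T@t;a-=tw
    while len(out)%5: out.append(dict(tx=0,ty=0,tz=0,twist=0,jaw=jaw))
    for i in range(0,len(out),5): print(json.dumps([{k:float(v) for k,v in r.items()} for r in out[i:i+5]]))
def st():
    from bench import arm
    s=arm.sense();R=np.array(s['tool_rot']);print(s['clock'],'tcp',np.array(s['tcp_pos']),'yaw',np.degrees(np.arctan2(R[1,0],R[0,0])),'F',np.array(s['wrist_force']),'w',s['gripper_width'],'q',np.array(s['joint_positions']));return s
E
python3 -c "
from h import *
plan([(.6205,-.188,.235,0,15)],.4)"
```

```text
[{"tx": -14.7, "ty": -0.2, "tz": 32.4, "twist": -4.4, "jaw": 0.4}, {"tx": -12.2, "ty": -0.2, "tz": 33.5, "twist": -4.4, "jaw": 0.4}, {"tx": -9.6, "ty": -0.2, "tz": 34.3, "twist": -4.4, "jaw": 0.4}, {"tx": -6.9, "ty": -0.2, "tz": 34.9, "twist": -4.4, "jaw": 0.4}, {"tx": -4.2, "ty": -0.2, "tz": 35.4, "twist": -4.4, "jaw": 0.4}]
[{"tx": -1.5, "ty": -0.1, "tz": 35.6, "twist": -4.3, "jaw": 0.4}, {"tx": 1.2, "ty": -0.2, "tz": 35.6, "twist": -4.4, "jaw": 0.4}, {"tx": 3.9, "ty": -0.1, "tz": 35.4, "twist": -4.3, "jaw": 0.4}, {"tx": 6.5, "ty": -0.2, "tz": 35.0, "twist": -4.4, "jaw": 0.4}, {"tx": 9.2, "ty": -0.1, "tz": 34.4, "twist": -4.3, "jaw": 0.4}]
[{"tx": 11.8, "ty": -0.2, "tz": 33.7, "twist": -4.4, "jaw": 0.4}, {"tx": 14.3, "ty": -0.1, "tz": 32.7, "twist": -4.3, "jaw": 0.4}, {"tx": 16.7, "ty": -0.2, "tz": 31.5, "twist": -4.4, "jaw": 0.4}, {"tx": 19.0, "ty": -0.1, "tz": 30.1, "twist": -4.3, "jaw": 0.4}, {"tx": 21.3, "ty": -0.2, "tz": 28.6, "twist": -4.4, "jaw": 0.4}]
```

Request:
play_rows --motion '[{"tx": -15,"ty": 0,"tz": 32,"twist": -4.4,"jaw": 0.4},{"tx": -12,"ty": 0,"tz": 34,"twist": -4.4,"jaw": 0.4},{"tx": -10,"ty": 0,"tz": 34,"twist": -4.4,"jaw": 0.4},{"tx": -7,"ty": 0,"tz": 35,"twist": -4.4,"jaw": 0.4},{"tx": -4,"ty": 0,"tz": 35,"twist": -4.4,"jaw": 0.4}]'

```text
clock: 0.6
tcp_pos: [0.3867, -0.4557, 0.233]
tool_rot: [[0.728, -0.0, 0.686], [-0.686, 0.001, 0.728], [-0.001, -1.0, 0.0]]
wrist_force: [1.0, -0.6, -0.1]
gripper_width: 0.0609
```

Request:
play_rows --motion '[{"tx": -1,"ty": 0,"tz": 36,"twist": -4.4,"jaw": 0.4},{"tx": 1,"ty": 0,"tz": 36,"twist": -4.4,"jaw": 0.4},{"tx": 4,"ty": 0,"tz": 35,"twist": -4.4,"jaw": 0.4},{"tx": 6,"ty": 0,"tz": 35,"twist": -4.3,"jaw": 0.4},{"tx": 9,"ty": 0,"tz": 34,"twist": -4.3,"jaw": 0.4}]'

```text
clock: 1.1
tcp_pos: [0.5032, -0.3213, 0.2331]
tool_rot: [[0.93, -0.001, 0.367], [-0.367, 0.0, 0.93], [-0.001, -1.0, 0.0]]
wrist_force: [-0.7, -0.7, 0.2]
gripper_width: 0.0568
```

Request:
play_rows --motion '[{"tx": 12,"ty": 0,"tz": 34,"twist": -4.3,"jaw": 0.4},{"tx": 14,"ty": 0,"tz": 33,"twist": -4.3,"jaw": 0.4},{"tx": 17,"ty": 0,"tz": 31,"twist": -4.3,"jaw": 0.4},{"tx": 19,"ty": 0,"tz": 30,"twist": -4.3,"jaw": 0.4},{"tx": 21,"ty": 0,"tz": 29,"twist": -4.3,"jaw": 0.4}]'

```text
clock: 1.6
tcp_pos: [0.6203, -0.1866, 0.233]
tool_rot: [[1.0, -0.001, 0.0], [-0.0, 0.0, 1.0], [-0.001, -1.0, 0.0]]
wrist_force: [0.3, 0.0, 0.8]
gripper_width: 0.0568
```

```bash
python3 -c "
from h import *
from bench import arm
st()
c=arm.camera('wrist');cv2.imwrite('pics/w1.png',c['frame']);print(c['intrinsics'],c['k1'],np.array(c['tool_from_camera']))
plan([(.6205,-.188,.128,0,5)],.4)"
```

```text
1.6 tcp [ 0.6203 -0.1866  0.233 ] yaw -0.008593699898742512 F [0.273  0.0439 0.8208] w 0.05683983997780139 q [-0.375   0.1199  1.6557 -0.0001  1.367  -0.3748]
[[334.2295   0.     315.9199]
 [  0.     334.2295 202.6525]
 [  0.       0.       1.    ]] 0.013675093174775154 [[ 1.      0.001   0.0009 -0.0013]
 [-0.0006 -0.2397  0.9708 -0.1505]
 [ 0.0012 -0.9708 -0.2397  0.0669]
 [ 0.      0.      0.      1.    ]]
[{"tx": -0.5, "ty": 21.0, "tz": -1.1, "twist": 0.1, "jaw": 0.4}, {"tx": -0.5, "ty": 21.0, "tz": -1.1, "twist": 0.1, "jaw": 0.4}, {"tx": -0.5, "ty": 21.0, "tz": -1.1, "twist": 0.0, "jaw": 0.4}, {"tx": -0.4, "ty": 21.0, "tz": -1.1, "twist": 0.1, "jaw": 0.4}, {"tx": -0.5, "ty": 20.9, "tz": -1.0, "twist": 0.0, "jaw": 0.4}]
```

View pics/w1.png

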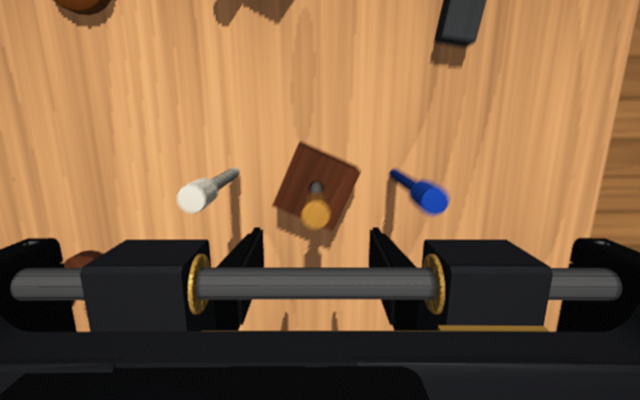

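The wrist view puts the brass rod top at (316,211), between the white one at (193,197) and the blue one at (432,200). That gives about (0.619, -0.185), which agrees with the other cameras within 3 mm. I'll go down and grip.

Request:
play_rows --motion '[{"tx": 0,"ty": 21,"tz": 0,"twist": 0,"jaw": 0.4},{"tx": 0,"ty": 21,"tz": 0,"twist": 0,"jaw": 0.4},{"tx": 0,"ty": 21,"tz": 0,"twist": 0,"jaw": 0.4},{"tx": 0,"ty": 21,"tz": 0,"twist": 0,"jaw": 0.4},{"tx": 0,"ty": 21,"tz": 0,"twist": 0,"jaw": 0.4}]'

```text
clock: 2.15
tcp_pos: [0.6192, -0.1878, 0.1272]
tool_rot: [[1.0, -0.001, 0.004], [-0.004, 0.0, 1.0], [-0.001, -1.0, 0.0]]
wrist_force: [0.9, -0.4, -0.5]
gripper_width: 0.0569
```

Request:
play_rows --motion '[{"tx": 0,"ty": 0,"tz": 0,"twist": 0,"jaw": 1},{"tx": 0,"ty": 0,"tz": 0,"twist": 0,"jaw": 1},{"tx": 0,"ty": 0,"tz": 0,"twist": 0,"jaw": 1},{"tx": 0,"ty": 0,"tz": 0,"twist": 0,"jaw": 1},{"tx": 0,"ty": 0,"tz": 0,"twist": 0,"jaw": 1}]'

```text
clock: 2.65
tcp_pos: [0.6204, -0.1882, 0.13]
tool_rot: [[1.0, 0.002, 0.003], [-0.003, -0.001, 1.0], [0.002, -1.0, -0.001]]
wrist_force: [1.8, 0.1, 0.2]
gripper_width: 0.0223
```

Request:
play_rows --motion '[{"tx": 0,"ty": -6,"tz": 0,"twist": 0,"jaw": 1},{"tx": 0,"ty": -7,"tz": 0,"twist": 0,"jaw": 1},{"tx": 0,"ty": -7,"tz": 0,"twist": 0,"jaw": 1},{"tx": 0,"ty": -7,"tz": 0,"twist": 0,"jaw": 1},{"tx": 0,"ty": -6,"tz": 0,"twist": 0,"jaw": 1}]'

```text
clock: 3.15
tcp_pos: [0.6199, -0.188, 0.1626]
tool_rot: [[1.0, 0.001, 0.003], [-0.003, -0.0, 1.0], [0.001, -1.0, -0.0]]
wrist_force: [0.3, -0.1, -1.1]
gripper_width: 0.0211
```

Request:
play_rows --motion '[{"tx": 0,"ty": 0,"tz": 5,"twist": 0,"jaw": 1},{"tx": 0,"ty": 0,"tz": 5,"twist": 0,"jaw": 1},{"tx": 0,"ty": 0,"tz": 5,"twist": 0,"jaw": 1},{"tx": 0,"ty": 0,"tz": 5,"twist": 0,"jaw": 1},{"tx": 0,"ty": 0.5,"tz": 5,"twist": 0,"jaw": 1}]'

```text
clock: 3.65
tcp_pos: [0.6197, -0.1626, 0.161]
tool_rot: [[1.0, -0.0, 0.003], [-0.003, -0.0, 1.0], [-0.0, -1.0, -0.0]]
wrist_force: [-2.3, -4.0, 0.5]
gripper_width: 0.0214
```

```bash
python3 -c "
from h import *
from bench import arm
s=st();print(s['moment'])
cv2.imwrite('pics/c2a.png',arm.camera('side')['frame']);cv2.imwrite('pics/w2.png',arm.camera('wrist')['frame'])
a=cv2.imread('pics/c2a.png')[215:305,310:430];b=cv2.imread('pics/w2.png')[120:300,220:420]
cv2.imwrite('pics/c2.png',np.hstack([cv2.resize(a,(400,300),interpolation=2),cv2.resize(b,(333,300),interpolation=2)]))
"
```

```text
3.65 tcp [ 0.6197 -0.1626  0.161 ] yaw -0.18425426765172936 F [-2.322  -3.9912  0.4533] w 0.021441555819818218 q [-0.3401  0.1575  1.7381 -0.0005  1.2463 -0.3368]
[-0.959   0.385  -0.0203]
```

View pics/c2.png

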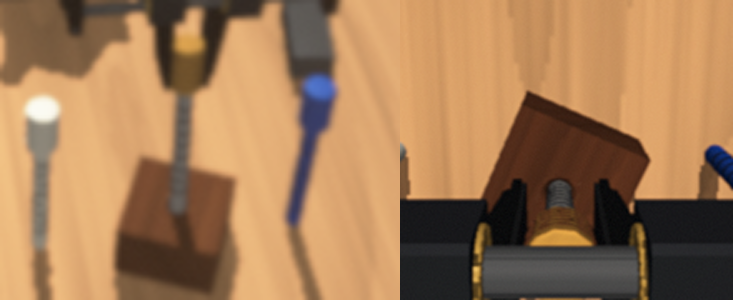

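Request:
play_rows --motion '[{"tx": 0,"ty": 0.6,"tz": 4,"twist": 0,"jaw": 1},{"tx": 0,"ty": 0.7,"tz": 4,"twist": 0,"jaw": 1},{"tx": 0,"ty": 0.8,"tz": 4,"twist": 0,"jaw": 1},{"tx": 0,"ty": 0.9,"tz": 4,"twist": 0,"jaw": 1},{"tx": 0,"ty": 1,"tz": 4,"twist": 0,"jaw": 1}]'

```text
clock: 4.25
tcp_pos: [0.62, -0.1423, 0.1569]
tool_rot: [[1.0, 0.0, 0.003], [-0.003, 0.001, 1.0], [0.0, -1.0, 0.001]]
wrist_force: [-0.3, -1.9, 0.7]
gripper_width: 0.0213
```

Request:
play_rows --motion '[{"tx": 0,"ty": 1.1,"tz": 4,"twist": 0,"jaw": 1},{"tx": 0,"ty": 1.2,"tz": 4,"twist": 0,"jaw": 1},{"tx": 0,"ty": 1.2,"tz": 4,"twist": 0,"jaw": 1},{"tx": 0,"ty": 1.3,"tz": 4,"twist": 0,"jaw": 1},{"tx": 0,"ty": 0.6,"tz": 2,"twist": 0,"jaw": 1}]'

```text
clock: 4.75
tcp_pos: [0.6198, -0.1243, 0.1512]
tool_rot: [[1.0, -0.0, 0.003], [-0.003, 0.0, 1.0], [-0.0, -1.0, 0.0]]
wrist_force: [-0.2, -2.5, -1.3]
gripper_width: 0.0212
```

Request:
play_rows --motion '[{"tx": 0,"ty": -5,"tz": 0,"twist": 0,"jaw": 1},{"tx": 0,"ty": -15,"tz": 0,"twist": 0,"jaw": 1},{"tx": 0,"ty": -30,"tz": 0,"twist": 0,"jaw": 1},{"tx": 0,"ty": -30,"tz": 0,"twist": 0,"jaw": 1},{"tx": 0,"ty": -20,"tz": 0,"twist": 0,"jaw": 1}]'

```text
clock: 5.25
tcp_pos: [0.6211, -0.1247, 0.2563]
tool_rot: [[1.0, 0.005, 0.003], [-0.003, 0.0, 1.0], [0.005, -1.0, 0.0]]
wrist_force: [1.5, 0.1, -0.9]
gripper_width: 0.0211
```

```bash
python3 -c "
from h import *
from bench import arm
s=st()
for n in('side','top','wrist'): cv2.imwrite('pics/%s3.png'%n,arm.camera(n)['frame'])
a=cv2.imread('pics/side3.png')[175:275,325:425];b=cv2.imread('pics/wrist3.png')[180:300,236:396];t=cv2.imread('pics/top3.png')[130:230,350:450]
R=lambda i,w,h:cv2.resize(i,(w,h),interpolation=2)
cv2.imwrite('pics/c3.png',np.vstack([np.hstack([R(a,400,400),R(t,400,400)]),R(b,800,600)[:200]]))
"
```

```text
5.25 tcp [ 0.6211 -0.1247  0.2563] yaw -0.19327066191906958 F [ 1.4984  0.0991 -0.8869] w 0.021055533763990976 q [-0.2835  0.0722  1.6676  0.0016  1.3971 -0.2804]
```

View pics/c3.png

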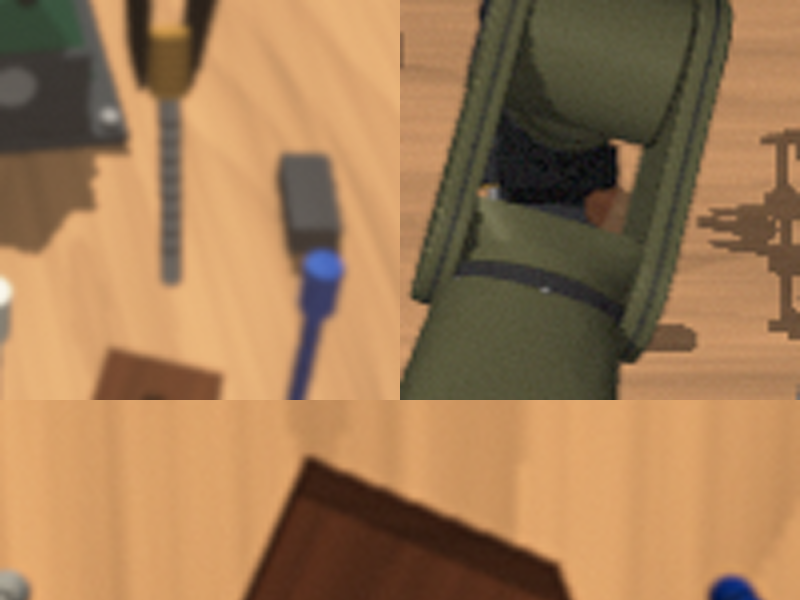

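```bash
python3 -c "
from h import *
plan([(.6,-.08,.30,8,3),(.48,.2255,.30,89.4,17)],1)"
```

```text
[{"tx": -7.1, "ty": -15.0, "tz": 14.9, "twist": -2.7, "jaw": 1.0}, {"tx": -6.4, "ty": -15.0, "tz": 15.3, "twist": -2.7, "jaw": 1.0}, {"tx": -5.7, "ty": -14.9, "tz": 15.5, "twist": -2.8, "jaw": 1.0}, {"tx": -4.5, "ty": -0.0, "tz": 18.8, "twist": -4.8, "jaw": 1.0}, {"tx": -2.9, "ty": -0.0, "tz": 19.1, "twist": -4.8, "jaw": 1.0}]
[{"tx": -1.3, "ty": -0.0, "tz": 19.3, "twist": -4.8, "jaw": 1.0}, {"tx": 0.3, "ty": -0.0, "tz": 19.3, "twist": -4.8, "jaw": 1.0}, {"tx": 1.9, "ty": -0.0, "tz": 19.2, "twist": -4.8, "jaw": 1.0}, {"tx": 3.5, "ty": -0.0, "tz": 19.0, "twist": -4.8, "jaw": 1.0}, {"tx": 5.1, "ty": -0.0, "tz": 18.6, "twist": -4.8, "jaw": 1.0}]
[{"tx": 6.7, "ty": -0.0, "tz": 18.1, "twist": -4.8, "jaw": 1.0}, {"tx": 8.2, "ty": -0.0, "tz": 17.5, "twist": -4.8, "jaw": 1.0}, {"tx": 9.6, "ty": -0.0, "tz": 16.8, "twist": -4.8, "jaw": 1.0}, {"tx": 11.0, "ty": -0.0, "tz": 15.9, "twist": -4.8, "jaw": 1.0}, {"tx": 12.2, "ty": -0.0, "tz": 14.9, "twist": -4.8, "jaw": 1.0}]
[{"tx": 13.5, "ty": -0.0, "tz": 13.8, "twist": -4.8, "jaw": 1.0}, {"tx": 14.6, "ty": -0.0, "tz": 12.7, "twist": -4.7, "jaw": 1.0}, {"tx": 15.5, "ty": -0.0, "tz": 11.4, "twist": -4.8, "jaw": 1.0}, {"tx": 16.4, "ty": -0.0, "tz": 10.1, "twist": -4.7, "jaw": 1.0}, {"tx": 17.2, "ty": -0.0, "tz": 8.7, "twist": -4.8, "jaw": 1.0}]
```

Request:
play_rows --motion '[{"tx": -7,"ty": -15,"tz": 15,"twist": -2.7,"jaw": 1},{"tx": -6,"ty": -15,"tz": 15,"twist": -2.7,"jaw": 1},{"tx": -6,"ty": -15,"tz": 16,"twist": -2.8,"jaw": 1},{"tx": -5,"ty": 0,"tz": 19,"twist": -4.8,"jaw": 1},{"tx": -3,"ty": 0,"tz": 19,"twist": -4.8,"jaw": 1}]'

```text
clock: 5.9
tcp_pos: [0.5837, -0.042, 0.2988]
tool_rot: [[0.951, 0.002, -0.308], [0.308, 0.0, 0.951], [0.002, -1.0, -0.001]]
wrist_force: [0.0, 0.7, -2.1]
gripper_width: 0.0211
```

Request:
play_rows --motion '[{"tx": -1,"ty": 0,"tz": 19,"twist": -4.8,"jaw": 1},{"tx": 0,"ty": 0,"tz": 19,"twist": -4.8,"jaw": 1},{"tx": 2,"ty": 0,"tz": 19,"twist": -4.8,"jaw": 1},{"tx": 4,"ty": 0,"tz": 19,"twist": -4.8,"jaw": 1},{"tx": 5,"ty": 0,"tz": 19,"twist": -4.8,"jaw": 1}]'

```text
clock: 6.4
tcp_pos: [0.5483, 0.0477, 0.2978]
tool_rot: [[0.743, 0.001, -0.669], [0.669, 0.0, 0.743], [0.001, -1.0, -0.0]]
wrist_force: [0.2, -0.6, -2.6]
gripper_width: 0.021
```

Request:
play_rows --motion '[{"tx": 7,"ty": 0,"tz": 18,"twist": -4.8,"jaw": 1},{"tx": 8,"ty": 0,"tz": 18,"twist": -4.8,"jaw": 1},{"tx": 10,"ty": 0,"tz": 17,"twist": -4.8,"jaw": 1},{"tx": 11,"ty": 0,"tz": 16,"twist": -4.8,"jaw": 1},{"tx": 12,"ty": 0,"tz": 15,"twist": -4.8,"jaw": 1}]'

```text
clock: 6.9
tcp_pos: [0.5124, 0.1382, 0.2978]
tool_rot: [[0.407, 0.001, -0.913], [0.913, 0.0, 0.407], [0.001, -1.0, -0.001]]
wrist_force: [0.7, 0.1, -2.2]
gripper_width: 0.0213
```

Request:
play_rows --motion '[{"tx": 13,"ty": 0,"tz": 14,"twist": -4.8,"jaw": 1},{"tx": 15,"ty": 0,"tz": 13,"twist": -4.7,"jaw": 1},{"tx": 15,"ty": 0,"tz": 11,"twist": -4.8,"jaw": 1},{"tx": 16,"ty": 0,"tz": 10,"twist": -4.7,"jaw": 1},{"tx": 17,"ty": 0,"tz": 9,"twist": -4.8,"jaw": 1}]'

```text
clock: 7.4
tcp_pos: [0.4765, 0.2267, 0.2978]
tool_rot: [[0.004, 0.001, -1.0], [1.0, 0.001, 0.004], [0.001, -1.0, -0.001]]
wrist_force: [0.7, 0.3, -1.4]
gripper_width: 0.0213
```

```bash
python3 -c "
from h import *
from bench import arm
s=st();plan([(.4795,.2255,.252,89.4,5)],1)
"
```

```text
7.4 tcp [0.4765 0.2267 0.2978] yaw 89.77892048116381 F [ 0.6641  0.2722 -1.3904] w 0.021278671753680273 q [ 0.3421 -0.1826  1.843   0.0003  1.4802 -1.2249]
[{"tx": -0.2, "ty": 9.2, "tz": -0.6, "twist": 0.1, "jaw": 1.0}, {"tx": -0.2, "ty": 9.1, "tz": -0.6, "twist": 0.1, "jaw": 1.0}, {"tx": -0.2, "ty": 9.2, "tz": -0.6, "twist": 0.1, "jaw": 1.0}, {"tx": -0.3, "ty": 9.1, "tz": -0.6, "twist": 0.0, "jaw": 1.0}, {"tx": -0.2, "ty": 9.2, "tz": -0.6, "twist": 0.1, "jaw": 1.0}]
```

Request:
play_rows --motion '[{"tx": 0,"ty": 9,"tz": -1,"twist": 0.1,"jaw": 1},{"tx": 0,"ty": 9,"tz": -0.5,"twist": 0.1,"jaw": 1},{"tx": 0,"ty": 9,"tz": -0.5,"twist": 0.1,"jaw": 1},{"tx": 0,"ty": 9,"tz": -0.5,"twist": 0.1,"jaw": 1},{"tx": 0,"ty": 9,"tz": -0.5,"twist": 0,"jaw": 1}]'

```text
clock: 7.9
tcp_pos: [0.4809, 0.2245, 0.2505]
tool_rot: [[0.018, -0.001, -1.0], [1.0, -0.0, 0.018], [-0.0, -1.0, 0.001]]
wrist_force: [-0.3, -0.1, -2.4]
gripper_width: 0.0212
```

```bash
python3 -c "
from h import *
from bench import arm
s=st()
C={}
for n in('side','top','wrist'):
    C[n]=arm.camera(n);cv2.imwrite('pics/%s4.png'%n,C[n]['frame'])
a=cv2.imread('pics/side4.png')[95:195,275:375];b=cv2.imread('pics/wrist4.png')[100:300,216:416]
R=lambda i,w,h:cv2.resize(i,(w,h),interpolation=2)
cv2.imwrite('pics/c4.png',np.hstack([R(a,500,500),R(b,300,300) if 0 else np.vstack([R(b,300,300),R(cv2.imread('pics/top4.png')[165:235,215:320],300,200)])]))
"
```

```text
7.9 tcp [0.4809 0.2245 0.2505] yaw 88.94816380688623 F [-0.3021 -0.0594 -2.4086] w 0.021195058375497976 q [ 0.3357 -0.1521  1.8948 -0.0001  1.3998 -1.2167]
```

View pics/c4.png

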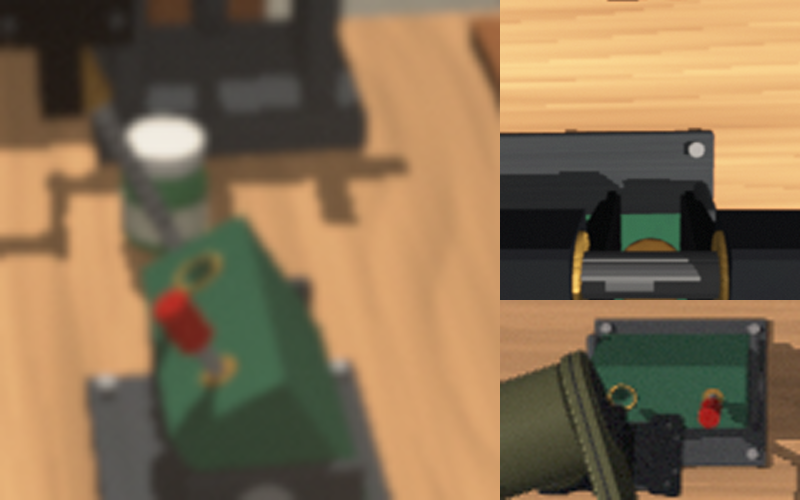

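```bash
python3 -c "
from h import *
S=K['side'];tcp=np.array([.4809,.2245,.2505])
ux=lambda th,yaw:np.array([-np.sin(th)*np.cos(yaw),-np.sin(th)*np.sin(yaw),np.cos(th)])
def crop(X): u=proj(X,*S);return (u-[275,95]+.5)*5-.5
for L in(.1225,.125):
  for d in(24,27,30,33,36): print(L,d,crop(tcp-L*ux(np.radians(d),-.0142)),crop(tcp-.03*ux(np.radians(d),-.0142)))
m=np.array([.5567,.2245,.1188]);print('mouth',crop(m),crop(m+.02*axis(-.0142)))
"
cat >/dev/null; python3 -c "
import cv2
a=cv2.imread('pics/side4.png')[105:160,285:335];cv2.imwrite('pics/c5.png',cv2.resize(a,(545,600),interpolation=cv2.INTER_CUBIC))"
```

```text
0.1225 24 [154.832  243.9799] [ 84.25   116.8144]
0.1225 27 [164.9341 239.3338] [ 86.8242 115.5868]
0.1225 30 [174.7884 234.249 ] [ 89.3272 114.2434]
0.1225 33 [184.3718 228.7352] [ 91.7523 112.7876]
0.1225 36 [193.6615 222.8033] [ 94.0932 111.2231]
0.125 24 [156.6485 247.2545] [ 84.25   116.8144]
0.125 27 [166.9458 242.5231] [ 86.8242 115.5868]
0.125 30 [176.9914 237.3448] [ 89.3272 114.2434]
0.125 33 [186.7618 231.7297] [ 91.7523 112.7876]
0.125 36 [196.2336 225.6885] [ 94.0932 111.2231]
mouth [199.887  269.3773] [182.5813 245.0503]
```

View pics/c5.png

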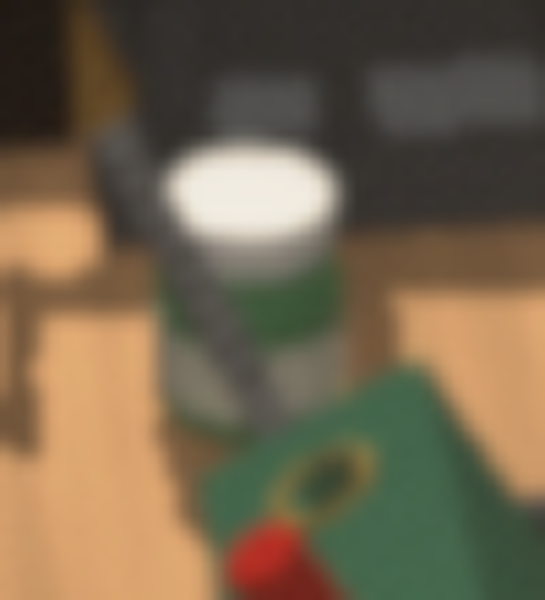

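```bash
python3 -c "
from h import *
a=cv2.imread('pics/side4.png').astype(int);b=cv2.imread('pics/side0.png').astype(int)
d=np.abs(a-b).max(2)
print(d[112:152,288:322:1].clip(0,99).__str__() if 0 else '')
for v in range(108,150):
    r=d[v,286:330]; print(v,' '.join('%2d'%min(x,99) for x in r[:36]))
"
```

```text
108 85 87 86 84 65 23 20 32 24  8  3  2  2  3  1  1  2  3  3  3  1  4  3  2  2  1  2  3  3  2  3  1  2  1  1  2
109 84 86 85 83 64 25 21 35 29 14  4  2  3  2  1  2  2  2  3  3  2  1  1  1  1  1  2  2  2  2  1  3  1  1  2  2
110 83 87 87 82 66 25 20 39 36 23 11  3  1  2  3  2  2  2  3  1  3  2  1  2  1  1  1  2  3  1  2  1  3  2  2  2
111 83 86 85 84 70 32 17 40 38 28 16  7  2  3  2  2  2  4  3  3  2  1  2  2  3  3  2  3  1  3  3  1  1  2  2  1
112 84 86 86 85 74 39 15 35 32 27 19  8  2  1  2  2  1  2  2  2  4  1  2  3  2  3  1  3  2  3  3  2  2  1  2  2
113 83 87 87 85 77 44 19 25 29 29 25 12  4  3  3  1  3  1  3  2  3  2  2  3  2  3  2  1  1  1  3  2  3  2  1  2
114 82 88 87 87 79 46 21 28 36 36 28 14  4  1  2  3  1  3  2  2  3  1  1  2  2  2  3  1  2  3  2  3  1  3  2  2
115 83 87 87 85 76 49 23 28 31 28 20  7  2  3  2  3  3  1  2  2  2  2  4  0  1  2  2  3  2  2  2  2  1  1  2  2
116 82 83 88 86 78 49 18 17 18 14  8  6  2  1  2  2  0  1  3  2  2  2  3  3  2  2  2  4  3  2  3  2  0  3  1  2
117 71 75 75 73 68 44 12 11 15 11 12 12  6  0  3  1  0  1  3  2  3  4  3  2  3  1  0  2  2  
[... 2903 characters left out ...]
7  2  2  2  3  2  2  2  2  2
144  2  2  3  5  4  3  3  3  4  3  4  3  5  4  3  2  3  3  2  2  6 11 12  9  8  7  4  2  2  4  1  3  3  1  2  1
145  3  4  4  4  3  3  3  4  3  3  4  2  4  3  3  3  3  3  2  2  4  5  5  4  4  4  2  3  3  3  2  2  2  3  1  2
146  4  3  4  4  3  4  2  4  4  4  4  3  4  5  3  3  2  2  3  2  3  2  2  2  4  3  2  2  2  2  2  2  1  2  2  2
147  4  3  5  4  4  4  3  4  4  4  3  4  3  3  3  3  1  2  2  2  2  2  3  3  3  3  3  2  3  2  2  2  2  3  2  2
148  5  4  4  3  3  3  4  3  4  3  2  3  3  3  3  3  2  3  1  2  3  2  1  2  2  3  2  2  2  3  1  2  3  1  2  2
149  5  4  4  3  2  3  3  3  2  3  3  4  3  4  3  4  3  3  3  1  4  3  4  1  2  2  3  3  2  1  2  3  2  3  3  2
```

```bash
python3 -c "
from h import *
S=K['side']
def at(uv,y): return least_squares(lambda q:proj([q[0],y,q[1]],*S)-uv,[.5,.15]).x
y=.2245
f=at((308.,142.3),y);a=at((296.5,119),y);m=at((302,128),y);b=at((291,112),y);mo=at((314.4,148.6),y)
print('foot',f,'up',a,m,b,'mouth',mo);
for p in (a,m,b): print(np.degrees(np.arctan2(-(p-f)[0],(p-f)[1])))
print('dtcp',np.array([.4809,.2505])-f,np.hypot(*(np.array([.4809,.2505])-f)))
for th in (27,30): print(proj([.6211,-.1247-.1225*np.sin(np.radians(th)),.2563-.1225*np.cos(np.radians(th))],*S))
g=cv2.cvtColor(cv2.imread('pics/side0.png'),6);
"
```

```text
foot [0.5378 0.1413] up [0.5068 0.2189] [0.5214 0.1895] [0.4925 0.2413] mouth [0.5562 0.1184]
21.794067766058692
18.812565648547668
24.387162507284604
dtcp [-0.0569  0.1092] 0.12311610973816114
[367.1986 241.3099]
[367.8823 242.2275]
```

Background differencing in the side view gives the foot at (308,142.3) and the mouth at (314.4,148.6). The foot is about 29 mm out along the axis and 4 mm off to the low side. The rod leans roughly 23–27°. I'll shift it, put the foot in the mouth, and let the bore finish the tilt.

Request:
play_rows --motion '[{"tx": 0,"ty": 3,"tz": -3,"twist": 0,"jaw": 1},{"tx": 0,"ty": 3.5,"tz": -3,"twist": 0,"jaw": 1},{"tx": 0,"ty": 3.5,"tz": -3,"twist": 0,"jaw": 1},{"tx": 0,"ty": 3.5,"tz": -3,"twist": 0,"jaw": 1},{"tx": 0,"ty": 3.5,"tz": -2.6,"twist": 0,"jaw": 1}]'

```text
clock: 8.55
tcp_pos: [0.4958, 0.2249, 0.2345]
tool_rot: [[0.017, -0.0, -1.0], [1.0, -0.0, 0.017], [-0.0, -1.0, 0.0]]
wrist_force: [-0.1, -0.1, -2.4]
gripper_width: 0.0213
```

Request:
play_rows --motion '[{"tx": 0,"ty": 1.7,"tz": -1,"twist": 0,"jaw": 1},{"tx": 0,"ty": 1.7,"tz": -1,"twist": 0,"jaw": 1},{"tx": 0,"ty": 1.7,"tz": -1,"twist": 0,"jaw": 1},{"tx": 0,"ty": 1.7,"tz": -1,"twist": 0,"jaw": 1},{"tx": 0,"ty": 1.7,"tz": -1,"twist": 0,"jaw": 1}]'

```text
clock: 9.05
tcp_pos: [0.5009, 0.2261, 0.2336]
tool_rot: [[0.017, 0.003, -1.0], [1.0, 0.003, 0.017], [0.003, -1.0, -0.003]]
wrist_force: [-15.1, -1.1, 29.1]
gripper_width: 0.0212
```

```bash
python3 -c "
from h import *
from bench import arm
s=st()
cv2.imwrite('pics/side5.png',arm.camera('side')['frame']);cv2.imwrite('pics/top5.png',arm.camera('top')['frame'])
a=cv2.imread('pics/side5.png')[105:185,285:345];t=cv2.imread('pics/top5.png')[175:225,240:310]
cv2.imwrite('pics/c6.png',np.hstack([cv2.resize(a,(450,600),interpolation=2),cv2.copyMakeBorder(cv2.resize(t,(350,250),interpolation=2),0,350,0,0,0)]))
"
```

```text
9.05 tcp [0.5009 0.2261 0.2336] yaw 89.02931979689593 F [-15.1401  -1.0721  29.1102] w 0.021214889801168438 q [ 0.3252 -0.1011  1.8773  0.0023  1.3618 -1.2291]
```

View pics/c6.png

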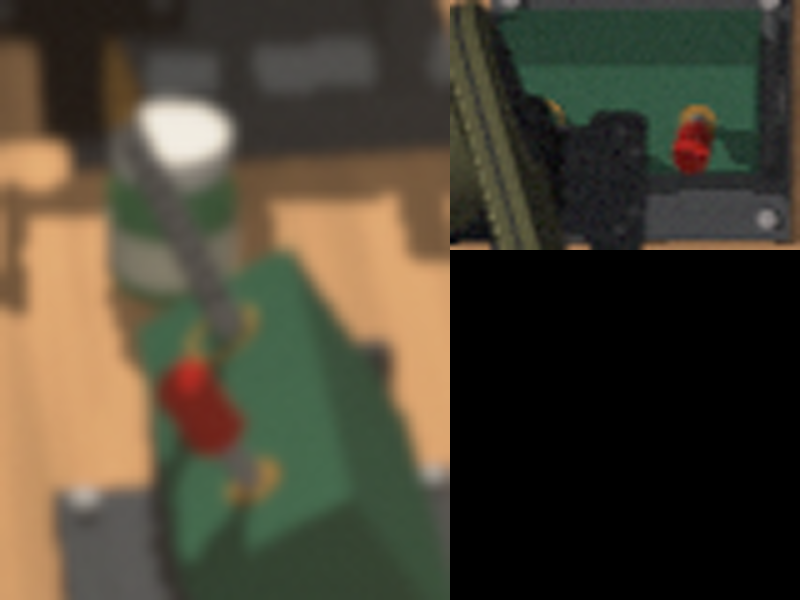

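Request:
play_rows --motion '[{"tx": 0,"ty": -3.4,"tz": 2,"twist": 0,"jaw": 1},{"tx": 0,"ty": -3.4,"tz": 2,"twist": 0,"jaw": 1},{"tx": 0,"ty": 0.5,"tz": 0.9,"twist": 0,"jaw": 1},{"tx": 0,"ty": 0.5,"tz": 0.9,"twist": 0,"jaw": 1},{"tx": 0,"ty": 0.5,"tz": 0.9,"twist": 0,"jaw": 1}]'

```text
clock: 9.65
tcp_pos: [0.4934, 0.2247, 0.2304]
tool_rot: [[0.017, -0.002, -1.0], [1.0, -0.001, 0.017], [-0.001, -1.0, 0.001]]
wrist_force: [0.0, -0.5, -2.0]
gripper_width: 0.0214
```

Request:
play_rows --motion '[{"tx": 0,"ty": 1.7,"tz": -1,"twist": 0,"jaw": 1},{"tx": 0,"ty": 1.7,"tz": -1,"twist": 0,"jaw": 1},{"tx": 0,"ty": 1.7,"tz": -1,"twist": 0,"jaw": 1},{"tx": 0,"ty": 0,"tz": 0,"twist": 0,"jaw": 1},{"tx": 0,"ty": 0,"tz": 0,"twist": 0,"jaw": 1}]'

```text
clock: 10.15
tcp_pos: [0.4968, 0.2248, 0.2263]
tool_rot: [[0.017, -0.0, -1.0], [1.0, -0.0, 0.017], [-0.0, -1.0, 0.0]]
wrist_force: [0.4, -0.1, -2.5]
gripper_width: 0.0214
```

Request:
play_rows --motion '[{"tx": 0,"ty": 1.7,"tz": -1,"twist": 0,"jaw": 1},{"tx": 0,"ty": 1.7,"tz": -1,"twist": 0,"jaw": 1},{"tx": 0,"ty": 1.7,"tz": -1,"twist": 0,"jaw": 1},{"tx": 0,"ty": 1.7,"tz": -1,"twist": 0,"jaw": 1},{"tx": 0,"ty": 0,"tz": 0,"twist": 0,"jaw": 1}]'

```text
clock: 10.65
tcp_pos: [0.5008, 0.2247, 0.2192]
tool_rot: [[0.017, -0.001, -1.0], [1.0, -0.0, 0.017], [-0.0, -1.0, 0.001]]
wrist_force: [0.2, -0.5, -2.9]
gripper_width: 0.0214
```

Request:
play_rows --motion '[{"tx": 0,"ty": 2,"tz": 0,"twist": 0,"jaw": 1},{"tx": 0,"ty": 2,"tz": 0,"twist": 0,"jaw": 1},{"tx": 0,"ty": 2,"tz": 0,"twist": 0,"jaw": 1},{"tx": 0,"ty": 2,"tz": 0,"twist": 0,"jaw": 1},{"tx": 0,"ty": 2,"tz": 0,"twist": 0,"jaw": 1}]'

```text
clock: 11.15
tcp_pos: [0.5012, 0.2248, 0.21]
tool_rot: [[0.017, 0.001, -1.0], [1.0, 0.0, 0.017], [0.0, -1.0, -0.001]]
wrist_force: [0.8, 0.1, 0.3]
gripper_width: 0.0213
```

```bash
python3 -c "
from h import *
from bench import arm
s=st();print(s['moment']); a=arm.camera('side')['frame'];cv2.imwrite('pics/side6.png',a)
u=axis(-.0142);m=np.array([.5562,.2245,.1188]);d=s['tcp_pos']-m;print('axial',d@u,'perp',d@np.array([.866,0,.5]))
b=cv2.imread('pics/side0.png').astype(int);D=np.abs(a.astype(int)-b).max(2)
for v in range(112,156): print(v,' '.join('%2d'%min(x,99) for x in D[v,290:322]))
"
```

```text
11.15 tcp [0.5012 0.2248 0.21  ] yaw 89.01367691297857 F [0.762  0.0814 0.3088] w 0.021330137144644858 q [ 0.3241 -0.0837  1.9012 -0.0002  1.3227 -1.2294]
[ 0.0511 -0.485  -0.031 ]
axial 0.10647968759176837 perp -0.0020214766527184846
112 82 69 41 27 32 33 28 25 21 22 23 25 23 23 29 32 29 30 34 30 16  5  1  1  3  3  1  2  1  1  2  1
113 82 71 48 36 45 45 40 29 22 23 23 26 25 25 32 37 33 36 42 36 18  7  2  0  1  3  3  0  3  2  1  1
114 84 73 52 44 56 54 48 32 24 24 23 25 23 28 36 42 41 42 47 39 20  6  3  1  1  2  1  2  3  1  2  1
115 84 75 54 44 54 58 51 36 26 24 24 24 23 27 41 44 46 48 52 38 18  6  3  1  3  2  1  1  1  1  1  2
116 85 75 57 44 53 56 51 35 23 22 22 21 20 28 35 42 44 45 47 36 17  7  2  3  1  1  3  3  0  1  1  3
117 83 78 62 43 49 51 45 34 23 21 23 17 15 16 19 24 26 27 24 22 11  3  2  1  1  2  2  1  1  1  1  3
118 74 78 67 43 39 41 36 27 22 20 17 17 11  7  6  8  9  9  8  8  5  3  1  2  2  2  0  2  1  2  1  0
119 58 76 69 45 29 29 28 23 22 22 32 34 23 11  4  5  5  4  4  4  2  3  3  2  1  1  3  2  1  2  3  0
120 48 73 71 47 25 24 23 22 26 38 65 75 52 20  4  2  2  2  3  2  
[... 2834 characters left out ...]

149  2  2  1  2  1  2  2  2  2  3  2  2  2  2  1  2  2  1  2  2  4  8  8 14 24 23 13  2  1  2  3  1
150  3  3  2  3  2  3  3  2  2  2  3  2  1  2  3  1  1  1  2  1  2  3  4 16 19 12  5  3  2  2  2  2
151  3  2  2  3  2  3  2  3  3  3  2  1  2  1  2  2  0  3  5  3  4  7 12 12  7  5  5  2  2  0  2  1
152  2  2  2  3  2  2  2  2  3  3  2  3  2  3  2  0  4  9 16 14  6 10 20 22 13  6  4  1  1  2  2  1
153  4  1  3  3  3  3  2  2  2  2  2  2  3  2  2  5 16 28 34 24  9  9 18 20 13  6  3  1  1  2  2  2
154  1  2  1  2  3  3  3  2  2  3  2  3  2  1  4 15 33 48 41 20  7  4 12 14 10  4  2  2  2  2  2  2
155  2  3  2  2  3  2  2  1  2  2  2  2  5  2  6 24 50 57 40 19  6  4  8 10  5  3  2  1  2  1  3  1
```

Request:
play_rows --motion '[{"tx": 0,"ty": 2,"tz": -0.5,"twist": 0,"jaw": 1},{"tx": 0,"ty": 2,"tz": -0.5,"twist": 0,"jaw": 1},{"tx": 0,"ty": 2,"tz": -0.5,"twist": 0,"jaw": 1},{"tx": 0,"ty": 2,"tz": -0.5,"twist": 0,"jaw": 1},{"tx": 0,"ty": 2,"tz": -0.5,"twist": 0,"jaw": 1}]'

```text
clock: 11.7
tcp_pos: [0.5034, 0.2247, 0.1995]
tool_rot: [[0.017, 0.0, -1.0], [1.0, -0.0, 0.017], [-0.0, -1.0, -0.0]]
wrist_force: [1.6, -0.5, -0.3]
gripper_width: 0.0209
```

Request:
play_rows --motion '[{"tx": 0,"ty": 1.7,"tz": -0.8,"twist": 0,"jaw": 1},{"tx": 0,"ty": 1.7,"tz": -0.8,"twist": 0,"jaw": 1},{"tx": 0,"ty": 1.7,"tz": -0.8,"twist": 0,"jaw": 1},{"tx": 0,"ty": 1.7,"tz": -0.8,"twist": 0,"jaw": 1},{"tx": 0,"ty": 1.7,"tz": -0.8,"twist": 0,"jaw": 1}]'

```text
clock: 12.2
tcp_pos: [0.5074, 0.2247, 0.191]
tool_rot: [[0.017, -0.0, -1.0], [1.0, 0.0, 0.017], [0.0, -1.0, 0.0]]
wrist_force: [1.9, 0.9, -0.3]
gripper_width: 0.0211
```

Request:
play_rows --motion '[{"tx": 0,"ty": 1.3,"tz": -0.7,"twist": 0,"jaw": 1},{"tx": 0,"ty": 1.3,"tz": -0.7,"twist": 0,"jaw": 1},{"tx": 0,"ty": 1.3,"tz": -0.7,"twist": 0,"jaw": 1},{"tx": 0,"ty": 1.3,"tz": -0.7,"twist": 0,"jaw": 1},{"tx": 0,"ty": 1.3,"tz": -0.7,"twist": 0,"jaw": 1}]'

```text
clock: 12.7
tcp_pos: [0.5108, 0.2246, 0.1846]
tool_rot: [[0.017, -0.0, -1.0], [1.0, 0.0, 0.017], [0.0, -1.0, 0.0]]
wrist_force: [1.0, -0.5, 0.2]
gripper_width: 0.0215
```

Request:
play_rows --motion '[{"tx": 0,"ty": 1.3,"tz": -0.7,"twist": 0,"jaw": 1},{"tx": 0,"ty": 1.3,"tz": -0.7,"twist": 0,"jaw": 1},{"tx": 0,"ty": 1.3,"tz": -0.7,"twist": 0,"jaw": 1},{"tx": 0,"ty": 1.3,"tz": -0.7,"twist": 0,"jaw": 1},{"tx": 0,"ty": 1.3,"tz": -0.7,"twist": 0,"jaw": 1}]'

```text
clock: 13.2
tcp_pos: [0.5143, 0.2245, 0.1781]
tool_rot: [[0.017, -0.0, -1.0], [1.0, -0.0, 0.017], [-0.0, -1.0, 0.0]]
wrist_force: [0.3, -1.1, 1.3]
gripper_width: 0.0208
```

Request:
play_rows --motion '[{"tx": 0,"ty": 1.3,"tz": -0.7,"twist": 0,"jaw": 1},{"tx": 0,"ty": 1.3,"tz": -0.7,"twist": 0,"jaw": 1},{"tx": 0,"ty": 1.3,"tz": -0.7,"twist": 0,"jaw": 1},{"tx": 0,"ty": 1.3,"tz": -0.7,"twist": 0,"jaw": 1},{"tx": 0,"ty": 1.3,"tz": -0.7,"twist": 0,"jaw": 1}]'

```text
clock: 13.7
tcp_pos: [0.5177, 0.2244, 0.1716]
tool_rot: [[0.017, -0.001, -1.0], [1.0, -0.0, 0.017], [-0.0, -1.0, 0.001]]
wrist_force: [-2.3, -1.3, 2.4]
gripper_width: 0.021
```

Request:
play_rows --motion '[{"tx": 0,"ty": 1.3,"tz": -0.7,"twist": 0,"jaw": 1},{"tx": 0,"ty": 1.3,"tz": -0.7,"twist": 0,"jaw": 1},{"tx": 0,"ty": 1.3,"tz": -0.7,"twist": 0,"jaw": 1},{"tx": 0,"ty": 1.3,"tz": -0.7,"twist": 0,"jaw": 1},{"tx": 0,"ty": 1.3,"tz": -0.7,"twist": 0,"jaw": 1}]'

```text
clock: 14.2
tcp_pos: [0.5197, 0.2246, 0.1687]
tool_rot: [[0.017, -0.005, -1.0], [1.0, -0.001, 0.017], [-0.001, -1.0, 0.005]]
wrist_force: [-18.9, -6.4, 26.4]
gripper_width: 0.0211
```

Request:
play_rows --motion '[{"tx": 0,"ty": -3.5,"tz": 2,"twist": 0,"jaw": 1},{"tx": 0,"ty": 0.5,"tz": 1,"twist": 0,"jaw": 1},{"tx": 0,"ty": 0.5,"tz": 1,"twist": 0,"jaw": 1},{"tx": 0,"ty": 1.7,"tz": -1,"twist": 0,"jaw": 1},{"tx": 0,"ty": 1.7,"tz": -1,"twist": 0,"jaw": 1}]'

```text
clock: 14.7
tcp_pos: [0.5187, 0.2252, 0.168]
tool_rot: [[0.017, -0.003, -1.0], [1.0, 0.001, 0.017], [0.001, -1.0, 0.003]]
wrist_force: [-17.6, -3.2, 26.2]
gripper_width: 0.0212
```

Request:
play_rows --motion '[{"tx": 1,"ty": -1.7,"tz": -2,"twist": 0,"jaw": 1},{"tx": -1,"ty": -1.7,"tz": -2,"twist": 0,"jaw": 1},{"tx": 0,"ty": 1.7,"tz": -1,"twist": 0,"jaw": 1},{"tx": 0,"ty": 1.7,"tz": -1,"twist": 0,"jaw": 1},{"tx": 0,"ty": 0,"tz": 0,"twist": 0,"jaw": 1}]'

```text
clock: 15.2
tcp_pos: [0.5226, 0.2245, 0.1679]
tool_rot: [[0.017, -0.008, -1.0], [1.0, -0.001, 0.017], [-0.001, -1.0, 0.008]]
wrist_force: [-21.3, -4.9, 24.6]
gripper_width: 0.0211
```

Request:
play_rows --motion '[{"tx": 0,"ty": -1.3,"tz": 0.8,"twist": 0,"jaw": 1},{"tx": 0,"ty": -1.3,"tz": 0.8,"twist": 0,"jaw": 1},{"tx": 0,"ty": 0,"tz": 0,"twist": 0,"jaw": 1},{"tx": 0,"ty": 0,"tz": 0,"twist": 0,"jaw": 0.5},{"tx": 0,"ty": 0,"tz": 0,"twist": 0,"jaw": 0.5}]'

```text
clock: 15.7
tcp_pos: [0.5235, 0.2246, 0.1662]
tool_rot: [[0.017, -0.0, -1.0], [1.0, 0.001, 0.017], [0.0, -1.0, 0.0]]
wrist_force: [0.3, 0.1, 0.4]
gripper_width: 0.0323
```

Request:
play_rows --motion '[{"tx": 0,"ty": 0,"tz": 0,"twist": 0,"jaw": 0.5},{"tx": 0,"ty": -10,"tz": 0,"twist": 0,"jaw": 0.5},{"tx": 0,"ty": -20,"tz": 0,"twist": 0,"jaw": 0.5},{"tx": 0,"ty": -30,"tz": 10,"twist": 0,"jaw": 0.5},{"tx": 0,"ty": -30,"tz": 20,"twist": 0,"jaw": 0.5}]'

```text
clock: 16.2
tcp_pos: [0.4939, 0.2248, 0.2578]
tool_rot: [[0.018, -0.001, -1.0], [1.0, -0.0, 0.018], [-0.0, -1.0, 0.001]]
wrist_force: [-0.1, 0.1, 0.6]
gripper_width: 0.047
```

Request:
play_rows --motion '[{"tx": -20,"ty": 0,"tz": 30,"twist": 0,"jaw": 0.5},{"tx": -30,"ty": 0,"tz": 40,"twist": 0,"jaw": 0.5},{"tx": -30,"ty": 0,"tz": 40,"twist": 0,"jaw": 0.5},{"tx": -10,"ty": 0,"tz": 20,"twist": 0,"jaw": 0.5},{"tx": 0,"ty": 0,"tz": 0,"twist": 0,"jaw": 0.5}]'

```text
clock: 16.7
tcp_pos: [0.3609, 0.1365, 0.2576]
tool_rot: [[0.018, 0.003, -1.0], [1.0, 0.001, 0.018], [0.001, -1.0, -0.003]]
wrist_force: [0.0, -0.7, -0.7]
gripper_width: 0.0476
```

```bash
python3 -c "
from h import *
from bench import arm
s=st()
for n in('side','top'): cv2.imwrite('pics/%s7.png'%n,arm.camera(n)['frame'])
a=cv2.imread('pics/side7.png')[105:180,275:350];t=cv2.imread('pics/top7.png')[170:230,245:305]
cv2.imwrite('pics/c7.png',np.hstack([cv2.resize(a,(450,450),interpolation=2),cv2.copyMakeBorder(cv2.resize(t,(348,348),interpolation=2),0,102,0,0,0)]))
"
```

```text
16.7 tcp [0.3609 0.1365 0.2576] yaw 88.94887507835814 F [ 0.0212 -0.6534 -0.7268] w 0.04760840964872068 q [ 0.2221 -0.527   2.1649  0.0001  1.5009 -1.3304]
```

View pics/c7.png

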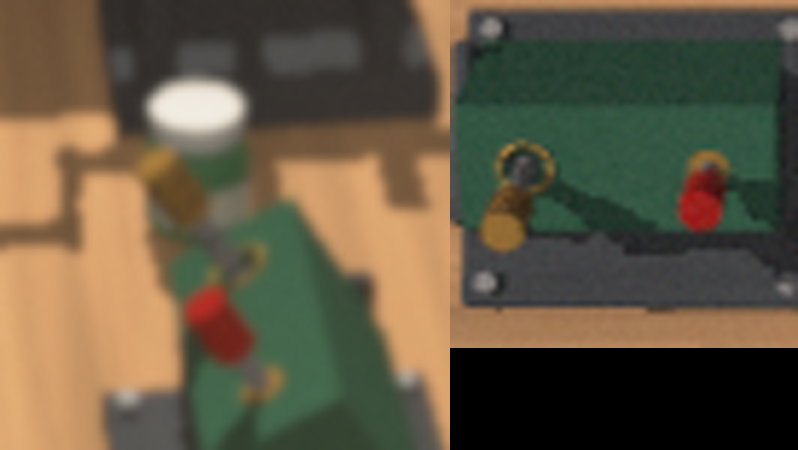

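```bash
python3 -c "
from h import *
S,T=K['side'],K['top']
r,e=tri([(S,(300.9,132.1)),(T,(253.9,209.2))]);p,e2=tri([(S,(309.6,155.9)),(T,(287.7,206.))])
m,_=tri([(S,(314.4,148.6)),(T,(257.4,198.6))])
print(r,e,p,e2)
for yaw in(-.0142,0,):
  u=axis(yaw);print('rod show',(r-m)@u,'rod-pin',(r-p)@u, 'rod perp',r-m-((r-m)@u)*u)
f=fithead([(S,0,(314.4,148.6),1),(T,0,(257.4,198.6),1),(S,1,(318.4,168.6),.5),(T,2,(287.7,206),1),(S,2,(309.4,155.9),1)]);print(f[0],head(f[0]))
# brass / red masks
for n in('side','top'):
    a=cv2.imread('pics/%s7.png'%n);h=cv2.cvtColor(a,cv2.COLOR_BGR2HSV)
    x0,y0,x1,y1=(285,120,330,180) if n=='side' else (245,175,300,220)
    red=((h[...,0]<6)|(h[...,0]>174))&(h[...,1]>170)&(h[...,2]>70)
    ys,xs=np.nonzero(red[y0:y1,x0:x1]);print(n,'red',xs.min()+x0,xs.max()+x0,ys.min()+y0,ys.max()+y0,len(xs))
"
```

```text
[0.5189 0.2252 0.1761] [ 0.268  -0.0335 -0.0088  0.2764] [0.5314 0.13   0.1603] [-0.1962  0.0253  0.0084 -0.2164]
rod show 0.06930448727562834 rod-pin 0.020592095536437562 rod perp [-0.0032 -0.0005 -0.0019]
rod show 0.06930645037862422 rod-pin 0.0199169898546954 rod perp [-0.0032 -0.     -0.0019]
[ 0.5567  0.2245  0.1189 -0.0163  0.003 ] (array([0.5567, 0.2245, 0.1189]), array([0.5551, 0.1296, 0.1189]), array([0.5311, 0.1299, 0.1605]))
side red 306 315 153 164 69
top red 285 291 200 209 54
```

```bash
python3 -c "
from h import *
plan([(.470,.2252,.25,89.2,4),(.511,.2252,.214,89.2,3),(.516,.2252,.2053,89.2,3)],1)"
```

```text
[{"tx": 22.4, "ty": 1.9, "tz": -26.4, "twist": -0.1, "jaw": 1.0}, {"tx": 22.4, "ty": 2.0, "tz": -26.5, "twist": -0.0, "jaw": 1.0}, {"tx": 22.4, "ty": 1.9, "tz": -26.5, "twist": -0.1, "jaw": 1.0}, {"tx": 22.4, "ty": 2.0, "tz": -26.6, "twist": -0.0, "jaw": 1.0}, {"tx": 0.2, "ty": 12.0, "tz": -13.6, "twist": -0.0, "jaw": 1.0}]
[{"tx": 0.2, "ty": 12.0, "tz": -13.7, "twist": -0.0, "jaw": 1.0}, {"tx": 0.1, "ty": 12.0, "tz": -13.6, "twist": -0.0, "jaw": 1.0}, {"tx": 0.0, "ty": 2.9, "tz": -1.7, "twist": -0.0, "jaw": 1.0}, {"tx": 0.1, "ty": 2.9, "tz": -1.7, "twist": -0.0, "jaw": 1.0}, {"tx": 0.0, "ty": 2.9, "tz": -1.6, "twist": -0.0, "jaw": 1.0}]
```

Request:
play_rows --motion '[{"tx": 22.5,"ty": 2,"tz": -26.5,"twist": 0,"jaw": 1},{"tx": 22.5,"ty": 2,"tz": -26.5,"twist": 0,"jaw": 1},{"tx": 22.5,"ty": 2,"tz": -26.5,"twist": 0,"jaw": 1},{"tx": 22.5,"ty": 2,"tz": -26.5,"twist": 0,"jaw": 1},{"tx": 0,"ty": 12,"tz": -13.5,"twist": 0,"jaw": 1}]'

```text
clock: 17.3
tcp_pos: [0.4866, 0.2282, 0.2374]
tool_rot: [[0.015, 0.002, -1.0], [1.0, 0.001, 0.015], [0.001, -1.0, -0.002]]
wrist_force: [-1.0, -0.4, 0.2]
gripper_width: 0.0132
```

Request:
play_rows --motion '[{"tx": 0,"ty": 12,"tz": -13.5,"twist": 0,"jaw": 1},{"tx": 0,"ty": 12,"tz": -13.5,"twist": 0,"jaw": 1},{"tx": 0,"ty": 2,"tz": -1,"twist": 0,"jaw": 1},{"tx": 0,"ty": 2,"tz": -1,"twist": 0,"jaw": 1},{"tx": 0,"ty": 2,"tz": -1,"twist": 0,"jaw": 1}]'

```text
clock: 17.8
tcp_pos: [0.5135, 0.225, 0.2071]
tool_rot: [[0.017, 0.0, -1.0], [1.0, 0.0, 0.017], [0.0, -1.0, -0.0]]
wrist_force: [-1.3, 0.0, 0.2]
gripper_width: 0.0007
```

Request:
play_rows --motion '[{"tx": 0,"ty": 1.3,"tz": -0.7,"twist": 0,"jaw": 1},{"tx": 0,"ty": 1.3,"tz": -0.7,"twist": 0,"jaw": 1},{"tx": 0,"ty": 1.3,"tz": -0.7,"twist": 0,"jaw": 1},{"tx": 0,"ty": 1.3,"tz": -0.7,"twist": 0,"jaw": 1},{"tx": 0,"ty": 0,"tz": 0,"twist": 0,"jaw": 1}]'

```text
clock: 18.3
tcp_pos: [0.5158, 0.2251, 0.204]
tool_rot: [[0.017, 0.0, -1.0], [1.0, 0.001, 0.017], [0.001, -1.0, -0.0]]
wrist_force: [-5.1, -0.3, 8.2]
gripper_width: 0.0004
```

Request:
play_rows --motion '[{"tx": 0,"ty": 1,"tz": -0.5,"twist": 0,"jaw": 1},{"tx": 0,"ty": 1,"tz": -0.5,"twist": 0,"jaw": 1},{"tx": 0,"ty": 0,"tz": 0,"twist": 0,"jaw": 1},{"tx": 0,"ty": 0,"tz": 0,"twist": 0,"jaw": 1},{"tx": 0,"ty": 0,"tz": 0,"twist": 0,"jaw": 1}]'

```text
clock: 18.8
tcp_pos: [0.517, 0.2256, 0.2042]
tool_rot: [[0.017, 0.002, -1.0], [1.0, 0.003, 0.017], [0.003, -1.0, -0.002]]
wrist_force: [-8.8, 1.2, 15.3]
gripper_width: 0.0007
```

```bash
python3 -c "
from h import *
plan([(.500,.2252,.235,89.2,2),(.5,.1299,.235,89.2,4),(.5362,.1299,.19,89.2,3),(.5362,.1299,.1516,89.2,4),(.5362,.1299,.1516,89.2,2)],.4)"
```

```text
[{"tx": -0.3, "ty": -15.4, "tz": 8.5, "twist": -0.1, "jaw": 0.4}, {"tx": -0.4, "ty": -15.4, "tz": 8.5, "twist": -0.1, "jaw": 0.4}, {"tx": -23.8, "ty": -0.0, "tz": -0.3, "twist": 0.0, "jaw": 0.4}, {"tx": -23.8, "ty": -0.0, "tz": -0.3, "twist": 0.0, "jaw": 0.4}, {"tx": -23.8, "ty": -0.0, "tz": -0.3, "twist": 0.0, "jaw": 0.4}]
[{"tx": -23.9, "ty": -0.0, "tz": -0.4, "twist": 0.0, "jaw": 0.4}, {"tx": 0.2, "ty": 15.0, "tz": -12.0, "twist": 0.0, "jaw": 0.4}, {"tx": 0.2, "ty": 15.0, "tz": -12.1, "twist": 0.0, "jaw": 0.4}, {"tx": 0.1, "ty": 15.0, "tz": -12.0, "twist": 0.0, "jaw": 0.4}, {"tx": 0.0, "ty": 9.6, "tz": -0.0, "twist": 0.0, "jaw": 0.4}]
[{"tx": 0.0, "ty": 9.6, "tz": -0.0, "twist": 0.0, "jaw": 0.4}, {"tx": 0.0, "ty": 9.6, "tz": -0.0, "twist": 0.0, "jaw": 0.4}, {"tx": 0.0, "ty": 9.6, "tz": -0.0, "twist": 0.0, "jaw": 0.4}, {"tx": 0.0, "ty": -0.0, "tz": -0.0, "twist": 0.0, "jaw": 0.4}, {"tx": 0.0, "ty": -0.0, "tz": -0.0, "twist": 0.0, "jaw": 0.4}]
```

Request:
play_rows --motion '[{"tx": 0,"ty": -16,"tz": 9,"twist": 0,"jaw": 1},{"tx": 0,"ty": -16,"tz": 9,"twist": 0,"jaw": 0.4},{"tx": -24,"ty": 0,"tz": 0,"twist": 0,"jaw": 0.4},{"tx": -24,"ty": 0,"tz": 0,"twist": 0,"jaw": 0.4},{"tx": -24,"ty": 0,"tz": -1,"twist": 0,"jaw": 0.4}]'

```text
clock: 19.3
tcp_pos: [0.4985, 0.1523, 0.2326]
tool_rot: [[0.016, 0.002, -1.0], [1.0, 0.0, 0.016], [0.0, -1.0, -0.002]]
wrist_force: [0.6, 0.2, -0.1]
gripper_width: 0.0271
```

Request:
play_rows --motion '[{"tx": -24,"ty": 0,"tz": -1,"twist": 0,"jaw": 0.4},{"tx": 0,"ty": 14,"tz": -12,"twist": 0,"jaw": 0.4},{"tx": 0,"ty": 14,"tz": -12,"twist": 0,"jaw": 0.4},{"tx": 0,"ty": 14,"tz": -12,"twist": 0,"jaw": 0.4},{"tx": 0,"ty": 0,"tz": 0,"twist": 0,"jaw": 0.4}]'

```text
clock: 19.8
tcp_pos: [0.5347, 0.1278, 0.188]
tool_rot: [[0.018, -0.003, -1.0], [1.0, -0.0, 0.018], [-0.001, -1.0, 0.003]]
wrist_force: [0.3, -0.5, -0.0]
gripper_width: 0.0562
```

Request:
play_rows --motion '[{"tx": 1,"ty": 9,"tz": -0.5,"twist": 0,"jaw": 0.4},{"tx": 1,"ty": 9,"tz": -0.5,"twist": 0,"jaw": 0.4},{"tx": 0,"ty": 9,"tz": -0.5,"twist": 0,"jaw": 0.4},{"tx": 0,"ty": 9,"tz": 0,"twist": 0,"jaw": 0.4},{"tx": 0,"ty": 0,"tz": 0,"twist": 0,"jaw": 1}]'

```text
clock: 20.3
tcp_pos: [0.5356, 0.1301, 0.1517]
tool_rot: [[0.017, -0.003, -1.0], [1.0, -0.0, 0.017], [-0.001, -1.0, 0.003]]
wrist_force: [-0.1, -0.2, -0.2]
gripper_width: 0.0529
```

Request:
play_rows --motion '[{"tx": 0,"ty": 0,"tz": 0,"twist": 0,"jaw": 1},{"tx": 0,"ty": 0,"tz": 0,"twist": 0,"jaw": 1},{"tx": 0,"ty": 0,"tz": 0,"twist": 0,"jaw": 1},{"tx": 0,"ty": 0,"tz": 0,"twist": 0,"jaw": 1},{"tx": 0,"ty": 0,"tz": 0,"twist": 0,"jaw": 1}]'

```text
clock: 20.8
tcp_pos: [0.5371, 0.1275, 0.1542]
tool_rot: [[0.016, 0.0, -1.0], [1.0, -0.006, 0.016], [-0.006, -1.0, -0.0]]
wrist_force: [-1.2, -10.6, 2.4]
gripper_width: 0.0218
```

Request:
play_rows --motion '[{"tx": -1.5,"ty": -2.5,"tz": 1.4,"twist": 0,"jaw": 1},{"tx": -1,"ty": -2.5,"tz": 1.4,"twist": 0,"jaw": 1},{"tx": 0,"ty": -2.5,"tz": 1.4,"twist": 0,"jaw": 1},{"tx": 0,"ty": -2.5,"tz": 1.4,"twist": 0,"jaw": 1},{"tx": 0,"ty": -2.5,"tz": 1.4,"twist": 0,"jaw": 1}]'

```text
clock: 21.3
tcp_pos: [0.53, 0.1273, 0.1664]
tool_rot: [[0.017, 0.001, -1.0], [1.0, -0.001, 0.017], [-0.001, -1.0, -0.001]]
wrist_force: [3.9, -3.5, -3.9]
gripper_width: 0.0217
```

Request:
play_rows --motion '[{"tx": 0,"ty": -2.5,"tz": 1.4,"twist": 0,"jaw": 1},{"tx": 0,"ty": -2.5,"tz": 1.4,"twist": 0,"jaw": 1},{"tx": 0,"ty": -2.5,"tz": 1.4,"twist": 0,"jaw": 1},{"tx": 0,"ty": -2.5,"tz": 1.4,"twist": 0,"jaw": 1},{"tx": 0,"ty": 0,"tz": 0,"twist": 0,"jaw": 1}]'

```text
clock: 21.8
tcp_pos: [0.5241, 0.1273, 0.1767]
tool_rot: [[0.017, 0.0, -1.0], [1.0, -0.002, 0.017], [-0.002, -1.0, -0.0]]
wrist_force: [1.5, -4.7, 0.0]
gripper_width: 0.0215
```

Request:
play_rows --motion '[{"tx": 0,"ty": 0,"tz": 0,"twist": 0,"jaw": 0.5},{"tx": 0,"ty": 0,"tz": 0,"twist": 0,"jaw": 0.5},{"tx": 0,"ty": 0,"tz": 0,"twist": 0,"jaw": 0.5},{"tx": 0,"ty": -20,"tz": 2,"twist": 0,"jaw": 0.5},{"tx": 0,"ty": -25,"tz": 8,"twist": 0,"jaw": 0.5}]'

```text
clock: 22.3
tcp_pos: [0.5132, 0.1283, 0.22]
tool_rot: [[0.017, -0.004, -1.0], [1.0, 0.0, 0.017], [0.0, -1.0, 0.004]]
wrist_force: [-1.5, 0.8, 1.2]
gripper_width: 0.0469
```

Request:
play_rows --motion '[{"tx": 0,"ty": 0,"tz": 0,"twist": 0,"jaw": 1},{"tx": 0,"ty": 0,"tz": 0,"twist": 0,"jaw": 1},{"tx": 0,"ty": 0,"tz": 0,"twist": 0,"jaw": 1},{"tx": 0,"ty": 0,"tz": 0,"twist": 0,"jaw": 1},{"tx": 0,"ty": 0,"tz": 0,"twist": 0,"jaw": 1}]'

```text
clock: 22.8
tcp_pos: [0.5138, 0.128, 0.2199]
tool_rot: [[0.017, -0.002, -1.0], [1.0, -0.0, 0.017], [-0.0, -1.0, 0.002]]
wrist_force: [0.4, -0.5, -0.5]
gripper_width: 0.0131
```

```bash
python3 -c "
from h import *
s=st();u=axis(-.0155);print(s['tcp_pos']@u)
plan([(.5105,.128,.2118,89.0,3),(.5105,.128,.2118,89.0,2),(.515,.128,.2041,89,5)],1)"
```

```text
22.8 tcp [0.5138 0.128  0.2199] yaw 89.00570316789637 F [ 0.3853 -0.4603 -0.5457] w 0.013098544425835178 q [ 0.1426 -0.1347  1.931   0.0001  1.3474 -1.4108]
-0.065410856411207
[{"tx": -0.0, "ty": 2.7, "tz": 1.1, "twist": 0.0, "jaw": 1.0}, {"tx": -0.0, "ty": 2.7, "tz": 1.1, "twist": 0.0, "jaw": 1.0}, {"tx": -0.0, "ty": 2.7, "tz": 1.1, "twist": 0.0, "jaw": 1.0}, {"tx": -0.0, "ty": 0.0, "tz": -0.0, "twist": 0.0, "jaw": 1.0}, {"tx": -0.0, "ty": 0.0, "tz": -0.0, "twist": 0.0, "jaw": 1.0}]
[{"tx": 0.0, "ty": 1.5, "tz": -0.9, "twist": 0.0, "jaw": 1.0}, {"tx": 0.0, "ty": 1.6, "tz": -0.9, "twist": 0.0, "jaw": 1.0}, {"tx": 0.0, "ty": 1.5, "tz": -0.9, "twist": 0.0, "jaw": 1.0}, {"tx": 0.0, "ty": 1.6, "tz": -0.9, "twist": 0.0, "jaw": 1.0}, {"tx": 0.1, "ty": 1.5, "tz": -0.9, "twist": 0.0, "jaw": 1.0}]
```

Request:
play_rows --motion '[{"tx": 0,"ty": 2.7,"tz": 1,"twist": 0,"jaw": 1},{"tx": 0,"ty": 2.7,"tz": 1,"twist": 0,"jaw": 1},{"tx": 0,"ty": 2.7,"tz": 1,"twist": 0,"jaw": 1},{"tx": 0,"ty": 0,"tz": 0,"twist": 0,"jaw": 1},{"tx": 0,"ty": 0,"tz": 0,"twist": 0,"jaw": 1}]'

```text
clock: 23.3
tcp_pos: [0.5111, 0.1281, 0.2129]
tool_rot: [[0.017, -0.0, -1.0], [1.0, 0.0, 0.017], [0.0, -1.0, 0.0]]
wrist_force: [-0.3, -0.1, 0.4]
gripper_width: 0.0003
```

Request:
play_rows --motion '[{"tx": 0,"ty": 1.5,"tz": -0.9,"twist": 0,"jaw": 1},{"tx": 0,"ty": 1.5,"tz": -0.9,"twist": 0,"jaw": 1},{"tx": 0,"ty": 1.5,"tz": -0.9,"twist": 0,"jaw": 1},{"tx": 0,"ty": 0,"tz": 0,"twist": 0,"jaw": 1},{"tx": 0,"ty": 0,"tz": 0,"twist": 0,"jaw": 1}]'

```text
clock: 23.8
tcp_pos: [0.5141, 0.1281, 0.2087]
tool_rot: [[0.017, 0.0, -1.0], [1.0, 0.0, 0.017], [0.0, -1.0, -0.0]]
wrist_force: [-0.5, -0.2, 3.3]
gripper_width: 0.0004
```

```bash
python3 -c "
from h import *
s=st();u=axis(-.0155);print(s['tcp_pos']@u)"
```

```text
23.8 tcp [0.5141 0.1281 0.2087] yaw 89.01160956114829 F [-0.491  -0.2047  3.2696] w 0.00042563199163738504 q [ 0.1428 -0.1274  1.9435  0.0001  1.3251 -1.4108]
-0.07524957924442618
```

Request:
play_rows --motion '[{"tx": 0,"ty": 1,"tz": -0.6,"twist": 0,"jaw": 1},{"tx": 0,"ty": 1,"tz": -0.6,"twist": 0,"jaw": 1},{"tx": 0,"ty": 1,"tz": -0.6,"twist": 0,"jaw": 1},{"tx": 0,"ty": 1,"tz": -0.6,"twist": 0,"jaw": 1},{"tx": 0,"ty": 0,"tz": 0,"twist": 0,"jaw": 1}]'

```text
clock: 24.3
tcp_pos: [0.5165, 0.128, 0.2044]
tool_rot: [[0.017, 0.0, -1.0], [1.0, 0.0, 0.017], [0.0, -1.0, -0.0]]
wrist_force: [-1.1, 0.8, 3.1]
gripper_width: 0.0005
```

```bash
python3 -c "
from h import *
s=st();u=axis(-.0155);print(s['tcp_pos']@u)"
```

```text
24.3 tcp [0.5165 0.128  0.2044] yaw 89.01322774421746 F [-1.0757  0.8241  3.0953] w 0.0005455924725903815 q [ 0.1421 -0.1186  1.943   0.0001  1.317  -1.4115]
-0.0801986362564031
```

Tactile level is reached: -0.0802 on the pin against -0.0797 on the rod. I'll retreat along the axis and check with both cameras.

Request:
play_rows --motion '[{"tx": 0,"ty": -4,"tz": 2.3,"twist": 0,"jaw": 1},{"tx": 0,"ty": -20,"tz": 12,"twist": 0,"jaw": 1},{"tx": 0,"ty": -30,"tz": 30,"twist": 0,"jaw": 1},{"tx": 0,"ty": 0,"tz": 45,"twist": 0,"jaw": 1},{"tx": 0,"ty": 0,"tz": 45,"twist": 0,"jaw": 1}]'

```text
clock: 24.8
tcp_pos: [0.3812, 0.1302, 0.2593]
tool_rot: [[0.018, 0.001, -1.0], [1.0, 0.0, 0.018], [0.0, -1.0, -0.001]]
wrist_force: [-0.8, 0.1, -0.1]
gripper_width: 0.0003
```

```bash
python3 -c "
from h import *
from bench import arm
s=st()
for n in('side','top'): cv2.imwrite('pics/%s8.png'%n,arm.camera(n)['frame'])
a=cv2.imread('pics/side8.png')[115:175,285:335];t=cv2.imread('pics/top8.png')[175:225,245:295]
cv2.imwrite('pics/c8.png',np.hstack([cv2.resize(a,(500,600),interpolation=2),cv2.copyMakeBorder(cv2.resize(t,(300,300),interpolation=2),0,300,0,0,0)]))
"
```

```text
24.8 tcp [0.3812 0.1302 0.2593] yaw 88.97462030408579 F [-0.7648  0.082  -0.1033] w 0.0002583252918657714 q [ 0.1958 -0.4796  2.1317 -0.0002  1.4881 -1.3571]
```

View pics/c8.png

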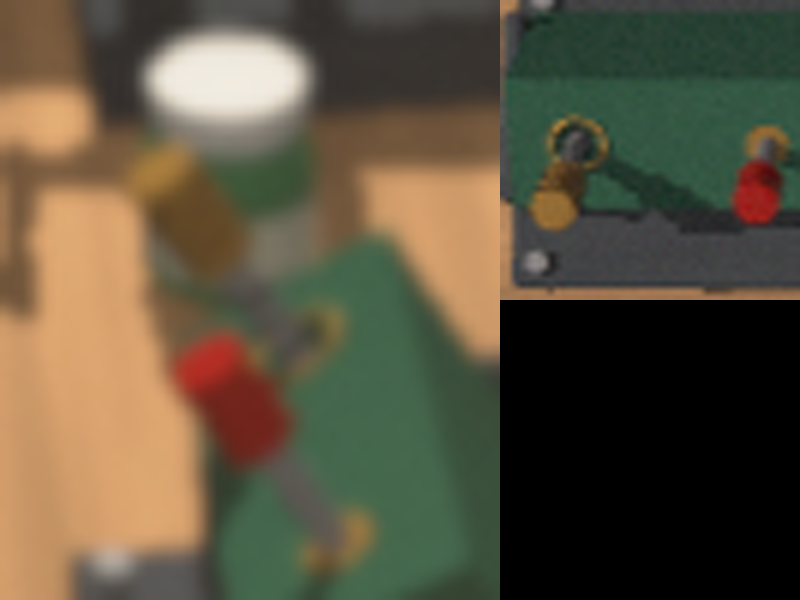

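```bash
python3 -c "
from h import *
S,T=K['side'],K['top']
r,e=tri([(S,(300.85,131.85)),(T,(253.6,209.6))]);p,e2=tri([(S,(305.55,150.35)),(T,(287.3,208.4))])
print(r,e,p,e2)
for y in(-.0155,0,-.03):print('rod-pin',(r-p)@axis(y))
r0,_=tri([(S,(300.85,131.85)),(T,(253.6,209.6))])
# shared-model: pin d fit
f=fithead([(S,0,(314.4,148.6),1),(T,0,(257.4,198.6),1),(T,2,(287.3,208.4),1),(S,2,(305.55,150.35),1)]);print(f[0],'pin show',.045+f[0][4],f[1])
m=f[0][:3];u=axis(f[0][3]);g=least_squares(lambda q:np.concatenate([proj(m+q[0]*u+q[1]*np.array([.866,0,.5]),*c)-v for c,v in((S,(300.85,131.85)),(T,(253.6,209.6)))]),[.07,0]);print('rod show',g.x,g.fun)
"
```

```text
[0.5183 0.226  0.1764] [ 0.0741 -0.0092 -0.0024  0.0764] [0.5215 0.1295 0.1792] [ 0.1111 -0.0141 -0.0042  0.1219]
rod-pin -6.321838181411135e-05
rod-pin -0.0008108492404830567
rod-pin 0.000635666683842154
[ 0.5566  0.2246  0.119  -0.0033  0.0245] pin show 0.06946262420477152 [ 0.151  -0.1811  0.156   0.1987 -0.0661  0.109   0.1219 -0.0223 -0.0412]
rod show [ 0.0699 -0.004 ] [ 0.069  -0.0857  0.3926  0.0845]
```

The images put the rod and pin tops level within 1 mm, which agrees with the touch check. Handing in.

```bash
python3 -c "
from bench import arm
print(arm.close_job())"
```

```text
the job is handed in; nothing more can be done
None
```

I put the depth rod in the bore, drew the telltale pin level with its top, let go of both and handed the job in at about 25 s of the 58 s. No verdict came back, so what follows is from my own checks.

**What I did**
- **Tilting the rod:** The tool can only point down, so I turned the rod in the jaws by dragging its foot against the rim of the stand's hole. The bore straightened it the rest of the way.
- **Seating the rod:** I held it all the way down the bore and pushed it home.
- **Setting the pin:** I drew it out about 26 mm, slightly too far. I then pressed it back about 5 mm to the height where the closed fingertips had touched the rod's top.

**Last checks**
- **Bottomed:** After release I pressed on the rod's top, and it did not move as the force went from about 10 N to 18 N.
- **Level:** The fingertip height readings matched to about 0.5 mm. The two camera views put the tops level within 1 mm.
- **Clear:** The gripper was away from everything, with no force on the wrist beyond noise.

**Problems and disagreements**
- **First try at the bore:** The foot caught on the rim with about 33 N at the wrist. I backed off and shifted about 3 mm, and it went in.
- **Slip in the jaws:** The rod seems to have slid several millimetres along the jaws during the pushes. Judged from the tool position alone, it would show about 79 mm, but the cameras show about 69–70 mm.
- **Height by touch:** The fingertip reading put the rod's top about 4 mm higher than the cameras did. The levelling is not affected, because both tops were compared in the same way.
- **Bystanders:** I saw none disturbed in the pictures, but I did not measure their positions.

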